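Copy the mould's corner angle to the saw board

ROBOT

A 6-joint arm with a two-finger parallel gripper is mounted at the origin on the work surface. World frame = base frame: x ahead of the robot, y to its left, z up, the work surface at z = 0. Lengths are in m, angles in rad, forces in N, time in s.
With the tool pointing down it reaches from about 0.325 to 0.925 m from the base axis. Payload 3.1 kg.
Tool frame: the origin (TCP) lies on the centre line of the jaws, within the pads' length; the fingertips stand 22 mm ahead of it and the grasp point (between the pads) lies 3 mm ahead of it; z points along the fingers, y is the line along which they close (so a half turn about z gives the same grasp; the last joint's range is limited). The gripper opens to 85 mm and grips with 20 to 120 N. Pads are 22 mm wide; open, the fingers measure 114 mm over their backs; the gripper's body (76 mm by 85 mm) begins 54 mm behind the grasp point. The pads swing forward as they close: fully open they stand 13 mm farther back than shut.
Start: joints at [1.181, 0.217, 1.613, -0, 1.311, -0.112], TCP at [0.171, 0.601, 0.253] pointing down, gripper open.
Joint ranges: [-2.75, 2.75], [-0.78, 2.1], [0.31, 2.55], [-1.13, 4.27], [0.13, 2.63], [-2.58, 2.58]. Speed limits (rad/s): [2.79, 2.79, 3.14, 3.14, 3.14, 3.14].

INTERFACE

Orientations are given as a unit quaternion [w, x, y, z].
In Python, from workcell import robot gives the robot as it stands. The module is installed in compiled form; this text tells all that it offers.
- The arm moves only by the tool carry_out, never from a script. Its argument "rows" is a list of rows, each an object with "linear": the shift along the tool's x, y, z in cm, a list of three; "turn": the turn about the tool's z in degrees; "fingers": the finger opening in cm, from 0 to 8.54. In form: [{"linear": [tx, ty, tz], "turn": turn, "fingers": fingers}, ...]. A call has 1 to 20 rows; each row shifts and turns the commanded pose from where the row before left it, along the tool's axes as they then stand; what a row does not reach is not made up. A row lasts 1/8 s, in which the tool goes at most 62.5 mm and 10.7 degrees, less where a joint would pass 70% of its speed; a pose out of reach is approached as far as the arm can. A call with a gripper value outside its range is refused whole. The fingers move at their own pace and stop on an object; "squeeze" is the grip in N (left out, the last holds). Time passes only in rows, so rows that do not move let the fingers close. It gives the time, the measured TCP pose, the force, the opening and the grip force at its end, in the units of the state.
- robot.state(): the state, without advancing time (a new reading comes with each control period).
- robot.grab_frame(name): name is "scene" or "top" or "wrist"; returns the picture (400x640x3 uint8, red, green, blue); there is no depth.
- robot.camera_params(name): a dict with "intrinsics" (3x3 intrinsics, pixels), "R" (3x3) and "t" (3): a world point X has camera coordinates R X + t; the wrist camera has in their place "mount" (4x4, takes a point from camera to tool coordinates, whose origin is the TCP and whose axes are the flange's). Camera axes: x right, y down, z forward; pixel columns grow to the right and rows downward; lengths in m; the calibration is good to about 2 mm. A picture is of the moment at which its call begins: read the wrist's pose just before it. camera_params takes no time and is no camera call.
- robot.sign_off(): hands the job in; it is judged then, once.
The state is a dict: "t": time; "joints": joint angles; "joint_vel": joint speeds; "effort": joint torques, N m; "eef_pos": TCP position; "tool_rot": TCP orientation; "ft_force": force on the tool from outside, world axes, zero at the start; "ft_torque": the same for the moment, N m; "grip_width": finger opening in m; "grasp_force": force on a finger pad.
Only numpy, scipy, OpenCV 4.12 (cv2) and the standard library are available. Lean on these libraries where they do the work, as an engineer would, in place of code of your own. Each camera call takes 0.05 s, during which the arm holds its last target. There are 200 camera calls.

TASK

The brace for this plaster mould must be sawn to the angle of its corner. Set the sliding bevel on the corner, stock flush along the near flange and blade flush along the other one, and tighten its wing fully while it sits there; then lay the bevel on the saw board with the stock flush along the rail and bring the saw guide round until it lies flush along the blade. Work gently, plaster chips and a hard push makes the locked blade slip; leave the bevel lying there still locked, and do not disturb the other things.

Things in the scene. Friction and masses are not known exactly. Their poses are not given: they have to be found in the camera images.
- mould: Off-white plaster mould section fixed to the bench, rough hump behind the flanges up to 90 mm high. Origin on the bench at the corner where two straight flanges meet. Flange A (18 mm high): upright outer face along the body's +y, from 8 to 95 mm of the corner (edge chipped off), facing -x, where the stock goes. Hand-cast: the true face lies up to 4 mm in or out of this plane, parallel. Plaster chips above 12 N.
- face_b (a point): Nominal middle of the upright outer face of flange B (18 mm high, 8 to 125 mm from the corner): 65 mm from it, 9 mm up. y axis along the face away from the corner, x axis out of the plaster, where the blade goes. Like A, the true face lies up to 4 mm in or out, parallel: feel for it. Corner angle, clockwise from above from mould +y to face_b +y: 60 to 80 degrees.
- flange: The fixed plaster piece that carries flange B; origin on the bench at the corner, axes as face_b.
- bevel: Sliding bevel lying flat: dark wooden stock with brass ends, 26 mm wide, 24 mm thick, running 117 mm from the pivot along the body's +y, rounded 13 mm past the pivot; about 0.37 kg with its steel blade. Origin at the pivot axis on the underside of the stock.
- blade_mid (a point): Middle of the bevel's steel blade, 70 mm from the pivot, 11 mm above the underside of the stock; y axis along the blade away from the pivot. 20 mm wide (10 either side of the pivot line), 4 thick, 140 long from the pivot, its pivot end a 25 mm disc; turned clockwise (from above) from the stock, at first by less than the mould's corner angle. Snug with the wing loose (0.1 N m); tight it slips at about 0.5 N m.
- wing (a joint): Turn (rad) of the brass wing that locks the blade: 0 loose, grows clockwise from above to the stop at 1.2, fully tight (above 1.0 counts as tight). Bites more the further it is turned; stays where it is left (takes 0.15 to 0.3 N m to turn).
- wing_grip (a point): Centre of the brass wing above the pivot, 38 mm above the underside of the stock: a bar 40 mm long (its y axis), 10 mm thick (x), 20 mm high, its lower edge 4 mm above the stock. The bevel can be carried by it. At joint value 1.2 it is in line with the stock, at 0 it stands 1.2 rad anticlockwise of that.
- sawboard: Fixed grey saw board, 18 mm thick, x -26 to 186 mm, y -61 to 201 mm of its origin, which lies on the bench under the working face of its dark wooden rail. Rail: 14 mm above the board, x -24 to 0, y -45 to 195 mm; the stock goes against its +x side, stock +y along board +y. The board is squared up with the mould (y axes parallel).
- guide (a joint): Angle (rad) of the saw guide from the board's +y, clockwise from above; friction 0.06 N m, stays where it is left. Starts smaller than the mould's corner angle.
- guide_face (a point): On the guide's working face, half-way up, 50 mm from its pivot. Aluminium bar 24 mm wide, top 17 mm above the board, swivels on a bolt on its centre line at board x 45, y 0 mm; reaches 130 mm from the bolt along its y axis, 9 mm the other way. y axis along the bar, x axis into the bar; the blade goes against this face.
- spatula: Bystander: plaster spatula on the bench, origin at its underside.
- brush: Bystander: brush on the bench.
- paint: Bystander: blue paint bottle, 170 mm high.
- cup: Bystander: paper cup, 85 mm high.
- bowl: Bystander: steel bowl, 140 mm across.
- batten: Bystander: pale wooden batten 40 x 190 x 18 mm, on the near side of the saw board.
- rasp: Bystander: steel rasp with a wooden handle, to the right of the saw board.
Not all that is in view belongs to the job. Leave any green look-alike of the flange alone. Leave any purple look-alike of the mould alone.

How it is judged:
By the outcome, as a careful person would: the job done as asked, in the order asked, and still so for the second after the job is handed in, with the robot touching nothing.
It also fails if it takes over 72 s, if anything falls off the work surface, if the arm or the gripper's body presses on something with over 40 N, if the wrist force passes 120 N, or if a joint passes its speed limit or range.

## Working session

There is one attempt and no reset: what is moved stays moved. The work goes in short steps, Python scripts to look and compute and a tool call to move; the robot and the scene stay as the last step left them, time stands still between calls to the robot, and variables do not carry over. Pictures are saved under pics/ and viewed, at most 10 in all, crops included, and the job is handed in when it is done.

Besides the shell and the picture viewer there is one more tool, called after "Emit:" as a command line: name --argument value ..., lists and objects as JSON in quotes. carry_out: Moves the arm, as the interface text tells. Its arguments: {"type":"object","properties":{"rows":{"type":"array"},"squeeze":{"type":"number"}},"required":["rows"]}

```bash
mkdir -p pics; python3 - <<'E'
from workcell import robot
import cv2,json
s=robot.state();print(s)
for n in("scene","top"):
    im=robot.grab_frame(n);cv2.imwrite(f"pics/{n}0.png",im[:,:,::-1])
for n in("scene","top","wrist"):print(n,robot.camera_params(n))
E
```

```text
{'t': 0.0, 'joints': array([ 1.18080198e+00,  2.17751341e-01,  1.61495468e+00,  1.93516515e-05,
        1.31129422e+00, -1.12202596e-01]), 'joint_vel': array([ 0.00233956, -0.00094198,  0.00190347, -0.00113049,  0.00105832,
       -0.000421  ]), 'effort': array([ 1.99714832e-04, -3.96849740e+01, -3.03853190e+01, -1.39580134e-04,
        9.82200843e-03, -1.04950374e-05]), 'eef_pos': array([0.17107534, 0.60032844, 0.25195923]), 'tool_rot': array([-3.08159561e-04,  1.38452079e-01,  9.90368402e-01, -1.16371799e-03]), 'ft_force': array([8.52774779e-01, 3.46739215e-01, 1.42159764e-04]), 'ft_torque': array([-0.00695473,  0.00780217,  0.01389146]), 'grasp_force': 0.0, 'grip_width': 0.08529924817603549}
scene {'intrinsics': array([[461.96632837,   0.        , 313.93211318],
       [  0.        , 461.96632837, 199.78646142],
       [  0.        ,   0.        ,   1.        ]]), 'R': array([[ 0.46325979,  0.8861229 ,  0.01328766],
       [ 0.68472185, -0.34836926, -0.6401522 ],
       [-0.56262452,  0.30565513, -0.76813319]]), 't': array([-0.17365166, -0.2962166 ,  1.62064892])}
top {'intrinsics
[... 185 characters left out ...]
0.9918567 , -0.00335652],
       [-0.96861888,  0.12505876, -0.21479703],
       [ 0.21346763, -0.02409562, -0.97665294]]), 't': array([0.00600952, 0.50143903, 1.37181545])}
wrist {'intrinsics': array([[334.38805678,   0.        , 323.74308315],
       [  0.        , 334.38805678, 197.27533909],
       [  0.        ,   0.        ,   1.        ]]), 'mount': array([[ 6.62690250e-04, -9.46437949e-01, -3.22885072e-01,
         8.27386843e-02],
       [ 9.99999674e-01,  7.76074341e-04, -2.22420235e-04,
        -1.56508972e-03],
       [ 4.61089770e-04, -3.22884819e-01,  9.46438155e-01,
        -1.22028800e-01],
       [ 0.00000000e+00,  0.00000000e+00,  0.00000000e+00,
         1.00000000e+00]])}
```

View pics/top0.png

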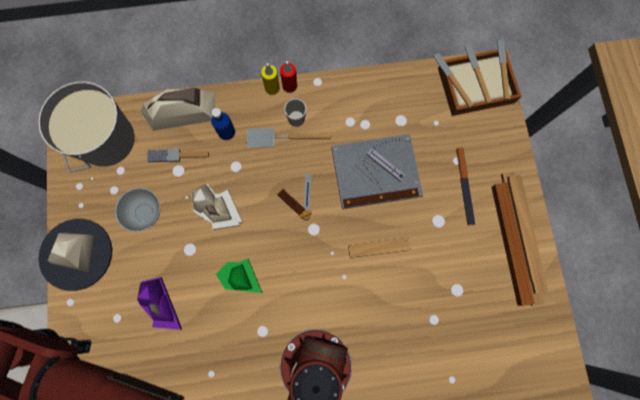

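View pics/scene0.png

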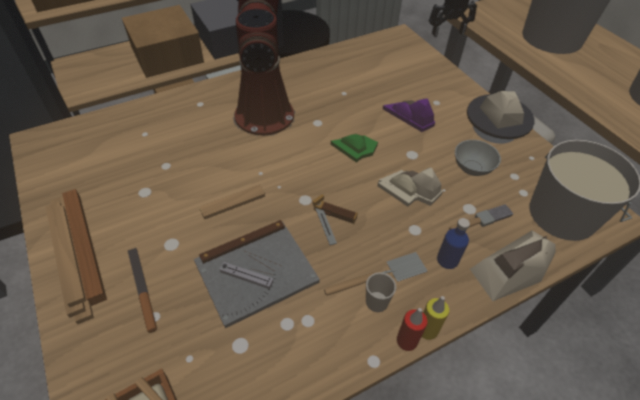

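The top view shows the white mould at about (190-242,183-228), with its corner near (241,222). The bevel stock is brown, from (280,192) to (310,217), with its pivot near (307,213) and blade up to (308,175). The saw board is at (333-422,137-207), with the guide from (400,178) to (368,150). The scene view agrees.

```bash
cat > h.py <<'E'
from workcell import robot
import numpy as np, cv2
from scipy.spatial.transform import Rotation as Ro
def cam(n,s=None):
    p=robot.camera_params(n);K=p["intrinsics"]
    if n!="wrist": return K,p["R"].T,-p["R"].T@p["t"]
    s=s or robot.state();q=s["tool_rot"];R=Ro.from_quat([q[1],q[2],q[3],q[0]]).as_matrix()
    M=p["mount"];return K,R@M[:3,:3],R@M[:3,3]+s["eef_pos"]
def ray(c,uv,z):
    K,R,o=c;d=R@np.linalg.solve(K,[uv[0],uv[1],1]);return o+d*(z-o[2])/d[2]
def proj(c,X):
    K,R,o=c;v=K@(R.T@(np.array(X)-o));return v[:2]/v[2]
def grab(name):
    s=robot.state();c=cam("wrist",s);im=robot.grab_frame("wrist");cv2.imwrite(f"pics/{name}.png",im[:,:,::-1])
    np.savez(f"pics/{name}.npz",K=c[0],R=c[1],o=c[2]);return im,c
def load(name):
    d=np.load(f"pics/{name}.npz");return cv2.imread(f"pics/{name}.png"),(d["K"],d["R"],d["o"])
def pose(s=None):
    s=s or robot.state();q=s["tool_rot"];R=Ro.from_quat([q[1],q[2],q[3],q[0]]).as_matrix()
    return s["eef_pos"],R
E
python3 - <<'E'
from h import *
c=cam("top")
for n,uv,z in [("pivot",(306,213),.038),("stockend",(281,192),.024),("bladetip",(308,175),.011),("corner",(241,222),.018),("Aend",(207,226),.018),("Bend",(230,192),.018),("bolt",(400,178),.035),("gtip",(369,150),.035),("railR",(421,198),.032),("railL",(343,205),.032)]:
    print(n,ray(c,uv,z).round(3))
p,R=pose();print(p,R.round(3))
E
```

```text
pivot [ 0.456 -0.032  0.038]
stockend [0.537 0.038 0.024]
bladetip [ 0.585 -0.054  0.011]
corner [0.458 0.175 0.018]
Aend [0.459 0.283 0.018]
Bend [0.559 0.201 0.018]
bolt [ 0.531 -0.343  0.035]
gtip [ 0.636 -0.26   0.035]
railR [ 0.459 -0.399  0.032]
railL [ 0.468 -0.151  0.032]
[0.17110635 0.60040026 0.25208286] [[-0.962  0.274 -0.001]
 [ 0.274  0.962 -0.002]
 [ 0.    -0.002 -1.   ]]
```

Emit:
carry_out --rows '[{"linear": [-3.4, -3.5, 0.2], "turn": 0, "fingers": 6}, {"linear": [-3.4, -3.5, 0.2], "turn": 0, "fingers": 6}, {"linear": [-3.4, -3.5, 0.2], "turn": 0, "fingers": 6}, {"linear": [-3.4, -3.5, 0.2], "turn": 0, "fingers": 6}, {"linear": [-3.4, -3.5, 0], "turn": 0, "fingers": 6}, {"linear": [-3.4, -3.5, 0], "turn": 0, "fingers": 6}, {"linear": [-3.4, -3.5, 0], "turn": 0, "fingers": 6}, {"linear": [-3.4, -3.5, 0], "turn": 0, "fingers": 6}, {"linear": [-3.4, -3.5, 0], "turn": 0, "fingers": 6}, {"linear": [-3.4, -3.5, 0], "turn": 0, "fingers": 6}, {"linear": [-3.4, -3.5, 0], "turn": 0, "fingers": 6}, {"linear": [-3.4, -3.5, 0], "turn": 0, "fingers": 6}, {"linear": [0, 0, 0], "turn": 0, "fingers": 6}, {"linear": [0, 0, 0], "turn": 0, "fingers": 6}]'

```text
t: 1.85
eef_pos: [0.448, 0.0854, 0.2448]
tool_rot: [-0.001, 0.139, 0.99, 0.0]
ft_force: [-0.1, 0.7, 0.2]
grip_width: 0.06
grasp_force: 0.0
```

```bash
python3 -c "
from h import *
p,R=pose();print(p,R.round(3));grab('w1');print(robot.state()['ft_force'])"
```

```text
[0.44797925 0.08544465 0.2447687 ] [[-0.961  0.275 -0.001]
 [ 0.275  0.961  0.001]
 [ 0.002  0.    -1.   ]]
[-0.6460385   0.03865416 -0.18363858]
```

View pics/w1.png

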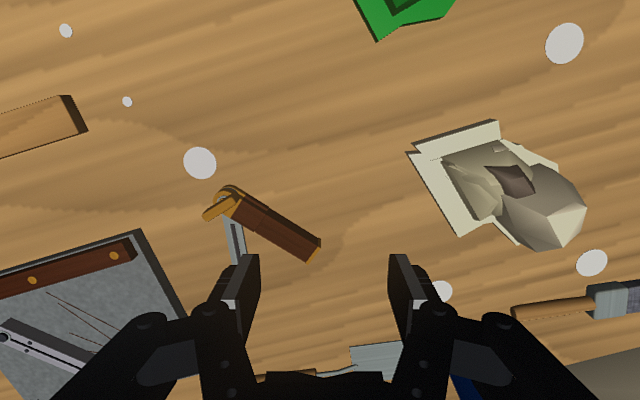

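```bash
python3 -c "
from h import *
im,c=load('w1');a=cv2.resize(im[115:245,400:510],None,fx=4,fy=4,interpolation=cv2.INTER_CUBIC);b=cv2.resize(im[175:275,190:330],None,fx=2.5,fy=2.5,interpolation=cv2.INTER_CUBIC)
o=np.zeros((520,440+350,3),np.uint8);o[:,:440]=a;o[:250,440:]=b;cv2.imwrite('pics/w1c.png',o)"
```

```text
(no output)
```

View pics/w1c.png

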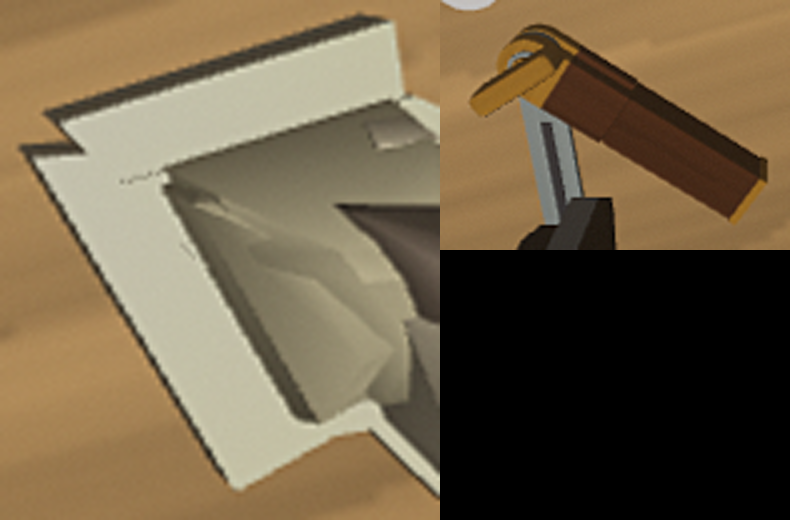

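```bash
python3 - <<'E'
from h import *
im,c=load('w1')
a=lambda u,v:(400+u/4,115+v/4); b=lambda u,v:(190+(u-440)/2.5,175+v/2.5)
def line(n,p,q,z):
    P=ray(c,p,z);Q=ray(c,q,z);d=Q-P;print(n,P.round(4),Q.round(4),'len',np.hypot(*d[:2]).round(4),'ang',np.degrees(np.arctan2(d[1],d[0])).round(2));return P,Q
line('A',a(60,120),a(392,22),.018);line('Abot',a(47,112),a(362,14),0)
line('B',a(25,150),a(235,487),.018)
line('wing',b(482,108),b(556,62),.048);line('wing edge',b(470,97),b(545,48),.048)
line('st1',b(565,58),b(762,162),.024);line('st2',b(548,105),b(733,218),.024)
line('bl',b(546,120),b(562,205),.013)
# refine with sub-pixel edges
g=cv2.cvtColor(im,cv2.COLOR_BGR2GRAY).astype(float);r,bb=im[:,:,2].astype(float),im[:,:,0].astype(float)
w=(g>150)&(r-bb<50)
# A top edge: per column first white row; B: per row first white col
ua=np.arange(420,494);va=[np.argmax(w[110:200,u])+110 for u in ua]
vb=np.arange(160,232);ub=[np.argmax(w[v,395:470])+395 for v in vb]
fa=np.polyfit(ua,va,1);fb=np.polyfit(vb,ub,1)
print(np.abs(np.polyval(fa,ua)-va).max(),np.abs(np.polyval(fb,vb)-ub).max())
P=line('Afit',(420,np.polyval(fa,420)-.5),(494,np.polyval(fa,494)-.5),.018)
Q=line('Bfit',(np.polyval(fb,160)-.5,160),(np.polyval(fb,232)-.5,232),.018)
E
```

```text
A [0.4527 0.1817 0.018 ] [0.4512 0.2681 0.018 ] len 0.0864 ang 90.99
Abot [0.4539 0.1826 0.    ] [0.4511 0.2689 0.    ] len 0.0864 ang 91.82
B [0.458  0.1713 0.018 ] [0.5705 0.2099 0.018 ] len 0.119 ang 18.92
wing [ 0.4611 -0.0451  0.048 ] [ 0.4506 -0.0087  0.048 ] len 0.0379 ang 106.03
wing edge [ 0.4552 -0.048   0.048 ] [ 0.4438 -0.0109  0.048 ] len 0.0389 ang 107.04
st1 [ 0.4562 -0.013   0.024 ] [0.5274 0.0553 0.024 ] len 0.0987 ang 43.79
st2 [ 0.4748 -0.028   0.024 ] [0.5513 0.0343 0.024 ] len 0.0986 ang 39.16
bl [ 0.4849 -0.0358  0.013 ] [ 0.5281 -0.0442  0.013 ] len 0.044 ang -11.02
0.5066271751203146 0.5056059339293029
Afit [0.4529 0.187  0.018 ] [0.4508 0.264  0.018 ] len 0.0771 ang 91.56
Bfit [0.4674 0.175  0.018 ] [0.5635 0.2069 0.018 ] len 0.1012 ang 18.33
```

The wrist picture shows the mould corner at (406,152), flange A to (498,120), flange B to (459,237), the wing at about (219,207) and the stock end at (312,252). That puts the pivot at (0.4525,-0.030) and the wing yaw at about 109°. The corner angle is about 73°, and the sizes match those given.

Emit:
carry_out --rows '[{"linear": [-1.2, -3.66, 0], "turn": 0, "fingers": 5}, {"linear": [-1.2, -3.66, 0], "turn": 0, "fingers": 5}, {"linear": [-1.2, -3.66, 0], "turn": 0, "fingers": 5}, {"linear": [0, 0, 2], "turn": 9.2, "fingers": 5}, {"linear": [0, 0, 3], "turn": 9.2, "fingers": 5}, {"linear": [0, 0, 3], "turn": 9.2, "fingers": 5}, {"linear": [0, 0, 3], "turn": 9.2, "fingers": 5}, {"linear": [0, 0, 1], "turn": 9.2, "fingers": 5}, {"linear": [0, 0, 0], "turn": 9, "fingers": 5}, {"linear": [0, 0, 0], "turn": 0, "fingers": 5}, {"linear": [0, 0, 0], "turn": 0, "fingers": 5}]'

```text
t: 3.28
eef_pos: [0.4531, -0.0294, 0.1256]
tool_rot: [0.0, 0.579, 0.816, 0.0]
ft_force: [0.3, -0.6, 0.0]
grip_width: 0.0499
grasp_force: 0.0
```

```bash
python3 -c "
from h import *
p,R=pose();print(p,R.round(3));grab('w2')"
```

```text
[ 0.45314601 -0.0294027   0.12555799] [[-0.33   0.944  0.   ]
 [ 0.944  0.33  -0.   ]
 [-0.     0.    -1.   ]]
```

View pics/w2.png

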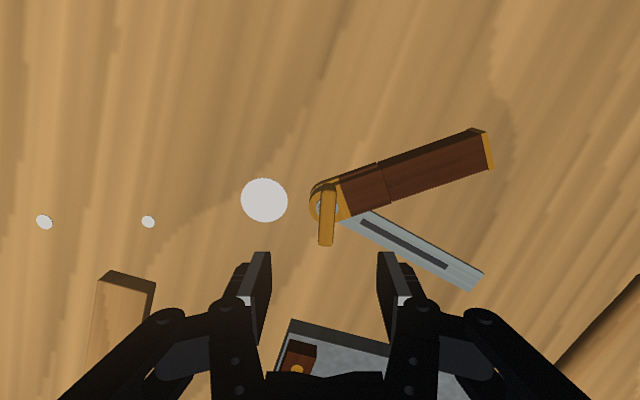

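The wing bar spans (318-337,183-246), almost aligned with the tool x axis and close to the jaw centre line.

```bash
python3 - <<'E'
from h import *
im,c=load('w2')
for n,uv,z in [('wtop',(328.5,184),.048),('wbot',(325.5,239),.048),('stE1',(483,132),.024),('stE2',(490,168),.024),('bt1',(484,274),.013),('bt2',(470,290),.013)]: print(n,ray(c,uv,z).round(4))
E
```

```text
wtop [ 0.4481 -0.0076  0.048 ]
wbot [ 0.4589 -0.0439  0.048 ]
stE1 [0.5354 0.0534 0.024 ]
stE2 [0.5516 0.0332 0.024 ]
bt1 [ 0.5955 -0.047   0.013 ]
bt2 [ 0.5918 -0.0642  0.013 ]
```

Emit:
carry_out --rows '[{"linear": [0, 0, 2.5], "turn": 1.6, "fingers": 5}, {"linear": [0, 0, 2.5], "turn": 0, "fingers": 4}, {"linear": [0, 0, 1.6], "turn": 0, "fingers": 3}, {"linear": [0, 0, 0.9], "turn": 0, "fingers": 2.5}, {"linear": [0, 0, 0], "turn": 0, "fingers": 1.5}, {"linear": [0, 0, 0], "turn": 0, "fingers": 0.5}, {"linear": [0, 0, 0], "turn": 0, "fingers": 0}, {"linear": [0, 0, 0], "turn": 0, "fingers": 0}, {"linear": [0, 0, 0], "turn": 0, "fingers": 0}]' --squeeze 80

```text
t: 4.45
eef_pos: [0.4534, -0.0303, 0.0507]
tool_rot: [0.0, 0.591, 0.806, 0.0]
ft_force: [0.3, -0.6, 0.1]
grip_width: 0.008
grasp_force: 80.7
```

Emit:
carry_out --rows '[{"linear": [0, 0, -0.7], "turn": 0, "fingers": 0}, {"linear": [0, 0, -0.8], "turn": 0, "fingers": 0}, {"linear": [0, 0, 0], "turn": -8.8, "fingers": 0}, {"linear": [0, 0, 0], "turn": -8.8, "fingers": 0}, {"linear": [0, 0, 0], "turn": -8.8, "fingers": 0}, {"linear": [0, 0, 0], "turn": -8.8, "fingers": 0}, {"linear": [0, 0, 0], "turn": -8.8, "fingers": 0}, {"linear": [0, 0, 0], "turn": -8.8, "fingers": 0}, {"linear": [1.37, 2.3, 0], "turn": 0, "fingers": 0}, {"linear": [1.37, 2.3, 0], "turn": 0, "fingers": 0}, {"linear": [1.37, 2.3, 0], "turn": 0, "fingers": 0}, {"linear": [1.37, 2.3, 0], "turn": 0, "fingers": 0}, {"linear": [0, 0, 0], "turn": 0, "fingers": 0}, {"linear": [0, 0, 0], "turn": 0, "fingers": 0}]'

```text
t: 6.2
eef_pos: [0.4328, 0.0746, 0.0656]
tool_rot: [0.0, 0.171, 0.985, -0.0]
ft_force: [0.4, 0.4, -2.8]
grip_width: 0.0081
grasp_force: 80.2
```

```bash
python3 -c "
from h import *
p,R=pose();print(p,R.round(3));grab('w3');print(robot.state()['ft_force'],robot.state()['ft_torque'])"
```

```text
[0.43281269 0.07458234 0.06562976] [[-0.942  0.337  0.001]
 [ 0.337  0.942 -0.001]
 [-0.001 -0.    -1.   ]]
[ 0.46504333  0.2945341  -2.2841146 ] [-0.18077668 -0.00379301 -0.01574785]
```

View pics/w3.png

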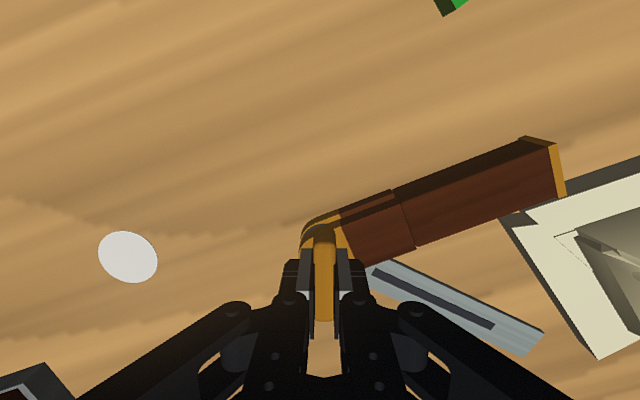

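The wrist view shows the stock hanging level from (345,240) to (560,170) and the blade tip at (530,345). Flange A's top edge runs from about (520,212) to (640,172), so the bevel is nearly parallel to it and clear.

```bash
python3 - <<'E'
from h import *
im,c=load('w3');g=cv2.cvtColor(im,cv2.COLOR_BGR2GRAY).astype(float)
def fit(us,lo,hi,sgn,z,n):
    vs=[]
    for u in us:
        l,h=int(np.polyval(lo,u)),int(np.polyval(hi,u));d=np.diff(cv2.GaussianBlur(g[l:h,u:u+1],(1,3),0)[:,0])*sgn
        vs.append(l+np.argmax(d)+.5)
    vs=np.array(vs);f=np.polyfit(us,vs,1);k=abs(np.polyval(f,us)-vs)<1.5;f=np.polyfit(us[k],vs[k],1)
    P=[ray(c,(u,np.polyval(f,u)),z) for u in (us[0],us[-1])];d=P[1]-P[0]
    print(n,k.mean().round(2),f.round(3),P[0].round(4),P[1].round(4),np.degrees(np.arctan2(d[1],d[0])).round(2))
ln=lambda p,q:np.polyfit([p[0],q[0]],[p[1],q[1]],1)
e=ln((417,246),(560,199));fit(np.arange(425,500),e-[0,10],e+[0,12],1,.039,'stock far')
e=ln((397,190),(553,143));fit(np.arange(405,545),e-[0,8],e+[0,12],1,.039,'stock near top')
e=ln((530,212),(635,176));fit(np.arange(575,636),e-[0,14],e+[0,14],1,.018,'A')
E
```

```text
stock far 0.97 [-3.63000e-01  3.98251e+02] [0.4419 0.1227 0.039 ] [0.4398 0.1596 0.039 ] 93.15
stock near top 0.19 [ -0.367 347.794] [0.4159 0.1195 0.039 ] [0.4134 0.1844 0.039 ] 92.23
A 1.0 [-3.35000e-01  3.86299e+02] [0.4522 0.2084 0.018 ] [0.4515 0.2391 0.018 ] 91.47
```

Emit:
carry_out --rows '[{"linear": [-0.56, 0.22, 0], "turn": 1.4, "fingers": 0}, {"linear": [0, 0, 1.0], "turn": 0, "fingers": 0}, {"linear": [0, 0, 0.38], "turn": 0, "fingers": 0}, {"linear": [0.2, 0.513, 0], "turn": 0, "fingers": 0}, {"linear": [0.2, 0.513, 0], "turn": 0, "fingers": 0}, {"linear": [0.2, 0.513, 0], "turn": 0, "fingers": 0}, {"linear": [0.2, 0.513, 0], "turn": 0, "fingers": 0}, {"linear": [0.2, 0.513, 0], "turn": 0, "fingers": 0}, {"linear": [0.2, 0.513, 0], "turn": 0, "fingers": 0}, {"linear": [0.2, 0.513, 0], "turn": 0, "fingers": 0}, {"linear": [0.2, 0.513, 0], "turn": 0, "fingers": 0}, {"linear": [0.2, 0.513, 0], "turn": 0, "fingers": 0}, {"linear": [0.2, 0.513, 0], "turn": 0, "fingers": 0}, {"linear": [0, 0, 0], "turn": 0, "fingers": 0}]'

```text
t: 8.0
eef_pos: [0.4385, 0.1306, 0.0515]
tool_rot: [0.0, 0.183, 0.983, 0.0]
ft_force: [0.2, 0.5, -1.9]
grip_width: 0.0081
grasp_force: 80.3
```

```bash
python3 -c "
from h import *
p,R=pose();print(p,R.round(3));s=robot.state();print(s['ft_force'],s['ft_torque'])"
```

```text
[0.43846194 0.13055505 0.05153978] [[-0.933  0.36   0.   ]
 [ 0.36   0.933  0.   ]
 [-0.     0.    -1.   ]]
[ 0.24129443  0.4975991  -1.88570264] [-0.17917763 -0.0019905  -0.02472217]
```

Emit:
carry_out --rows '[{"linear": [0.108, 0.28, 0], "turn": 0, "fingers": 0}, {"linear": [0.108, 0.28, 0], "turn": 0, "fingers": 0}, {"linear": [0.108, 0.28, 0], "turn": 0, "fingers": 0}, {"linear": [0.108, 0.28, 0], "turn": 0, "fingers": 0}, {"linear": [0, 0, 0], "turn": 0, "fingers": 0}]'

```text
t: 8.62
eef_pos: [0.4384, 0.1424, 0.0515]
tool_rot: [0.0, 0.183, 0.983, 0.0]
ft_force: [-0.0, -0.7, -3.1]
grip_width: 0.0084
grasp_force: 80.3
```

Emit:
carry_out --rows '[{"linear": [-0.093, 0.036, 0], "turn": 0, "fingers": 0}, {"linear": [-0.093, 0.036, 0], "turn": 0, "fingers": 0}, {"linear": [0, 0, 0], "turn": 0, "fingers": 0}]'

```text
t: 9.0
eef_pos: [0.4406, 0.1421, 0.0516]
tool_rot: [0.0, 0.183, 0.983, 0.0]
ft_force: [0.3, -0.3, -3.0]
grip_width: 0.0083
grasp_force: 80.3
```

```bash
python3 -c "
from h import *
p,R=pose();s=robot.state();print(p,s['ft_force'],s['ft_torque'])
im,c=grab('w4')"
```

```text
[0.44057583 0.14213319 0.05158126] [ 0.27586379 -0.33187385 -3.00130761] [-0.15534403  0.03628636  0.02304866]
```

View pics/w4.png

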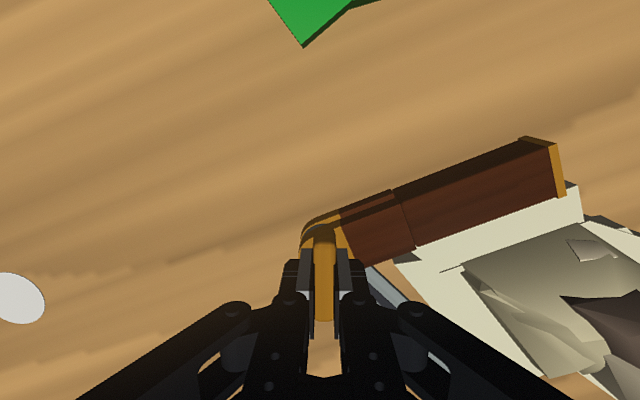

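The stock lies alongside flange A from (345,240) to (560,170), and the blade at (390,290) is already opening along flange B. Next I feel for face A.

Emit:
carry_out --rows '[{"linear": [-0.093, 0.036, 0], "turn": 0, "fingers": 0}, {"linear": [0, 0, 0], "turn": 0, "fingers": 0}]'

```text
t: 9.3
eef_pos: [0.4414, 0.1421, 0.0515]
tool_rot: [-0.0, 0.183, 0.983, 0.0]
ft_force: [0.2, 0.6, -3.9]
grip_width: 0.0081
grasp_force: 80.3
```

Emit:
carry_out --rows '[{"linear": [-0.093, 0.036, 0], "turn": 0, "fingers": 0}, {"linear": [0, 0, 0], "turn": 0, "fingers": 0}]'

```text
t: 9.55
eef_pos: [0.4416, 0.1421, 0.0512]
tool_rot: [-0.001, 0.183, 0.983, -0.0]
ft_force: [-2.5, -0.4, -2.1]
grip_width: 0.0077
grasp_force: 80.4
```

Emit:
carry_out --rows '[{"linear": [0.072, 0.187, 0], "turn": 0, "fingers": 0}, {"linear": [0.072, 0.187, 0], "turn": 0, "fingers": 0}, {"linear": [0.072, 0.187, 0], "turn": 0, "fingers": 0}, {"linear": [0.072, 0.187, 0], "turn": 0, "fingers": 0}, {"linear": [0, 0, 0], "turn": 0, "fingers": 0}]'

```text
t: 10.18
eef_pos: [0.4415, 0.1502, 0.0511]
tool_rot: [-0.001, 0.183, 0.983, -0.0]
ft_force: [-4.2, -1.6, -2.4]
grip_width: 0.0079
grasp_force: 80.3
```

Emit:
carry_out --rows '[{"linear": [0.036, 0.093, 0], "turn": 0, "fingers": 0}, {"linear": [0.036, 0.093, 0], "turn": 0, "fingers": 0}, {"linear": [0, 0, 0], "turn": 0, "fingers": 0}]'

```text
t: 10.55
eef_pos: [0.4414, 0.152, 0.0511]
tool_rot: [-0.001, 0.183, 0.983, -0.001]
ft_force: [-4.8, -3.4, -3.5]
grip_width: 0.0083
grasp_force: 80.4
```

```bash
python3 -c "
from h import *
p,R=pose();s=robot.state();print(p,s['ft_force'],s['ft_torque'])"
```

```text
[0.44143688 0.15195744 0.05111735] [-4.75247025 -3.35472468 -3.45895338] [-0.61117507  0.87122449  0.13675966]
```

Emit:
carry_out --rows '[{"linear": [0.092, 0.07, 0], "turn": 0, "fingers": 0}, {"linear": [0, 0, 0], "turn": 0, "fingers": 0}]'

```text
t: 10.8
eef_pos: [0.4414, 0.1531, 0.0513]
tool_rot: [-0.0, 0.183, 0.983, -0.0]
ft_force: [-4.1, -2.4, -3.5]
grip_width: 0.0079
grasp_force: 80.2
```

Emit:
carry_out --rows '[{"linear": [0.036, 0.093, 0], "turn": 0, "fingers": 0}, {"linear": [0, 0, 0], "turn": 0, "fingers": 0}]'

```text
t: 11.05
eef_pos: [0.4413, 0.1541, 0.0513]
tool_rot: [-0.0, 0.183, 0.983, -0.0]
ft_force: [-4.0, -2.5, -2.4]
grip_width: 0.0083
grasp_force: 80.3
```

Emit:
carry_out --rows '[{"linear": [0.036, 0.093, 0], "turn": 0, "fingers": 0}, {"linear": [0, 0, 0], "turn": 0, "fingers": 0}]'

```text
t: 11.3
eef_pos: [0.4413, 0.1551, 0.0513]
tool_rot: [-0.0, 0.183, 0.983, -0.0]
ft_force: [-4.3, -2.0, -3.9]
grip_width: 0.0081
grasp_force: 80.3
```

```bash
python3 -c "
from h import *
p,R=pose();s=robot.state();print(p,s['ft_force'],s['ft_torque']);print(np.degrees(np.arctan2(R[1,0],R[0,0])))"
```

```text
[0.44129279 0.15510668 0.05130323] [-4.25884729 -1.96440182 -3.85772194] [-0.62116378  0.86932418  0.10482876]
158.89270188877757
```

Emit:
carry_out --rows '[{"linear": [0.036, 0.093, 0], "turn": 0, "fingers": 0}, {"linear": [0, 0, 0], "turn": 0, "fingers": 0}]'

```text
t: 11.55
eef_pos: [0.4413, 0.1561, 0.0513]
tool_rot: [-0.001, 0.183, 0.983, -0.0]
ft_force: [-5.6, -2.3, -3.3]
grip_width: 0.0078
grasp_force: 80.3
```

Emit:
carry_out --rows '[{"linear": [0.036, 0.093, 0], "turn": 0, "fingers": 0}, {"linear": [0, 0, 0], "turn": 0, "fingers": 0}]'

```text
t: 11.8
eef_pos: [0.4413, 0.1569, 0.0513]
tool_rot: [-0.0, 0.183, 0.983, -0.0]
ft_force: [-4.1, -3.2, -2.2]
grip_width: 0.0081
grasp_force: 80.4
```

```bash
python3 -c "
from h import *
p,R=pose();s=robot.state();print(p,s['ft_force'],s['ft_torque']);print(np.degrees(np.arctan2(R[1,0],R[0,0])))
grab('w5')"
```

```text
[0.44129783 0.1569228  0.05131771] [-4.14474233 -3.21358017 -2.23851239] [-0.74452113  0.86544003  0.08071931]
158.89335217882422
```

View pics/w5.png

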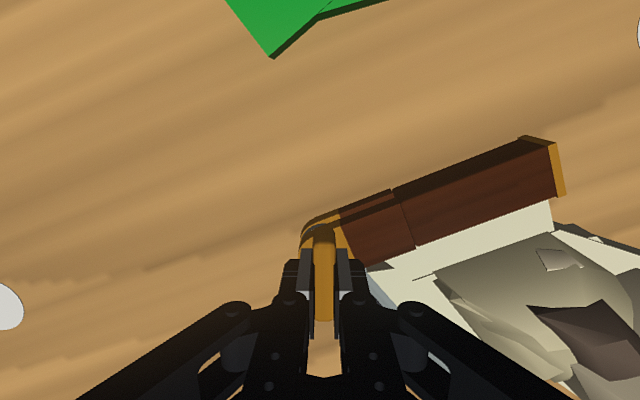

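The stock sits on flange A and the blade edge meets flange B at (375,285), so it is nearly flush. I take one more gentle step.

Emit:
carry_out --rows '[{"linear": [0.036, 0.093, 0], "turn": 0, "fingers": 0}, {"linear": [0, 0, 0], "turn": 0, "fingers": 0}]'

```text
t: 12.1
eef_pos: [0.4413, 0.1575, 0.0513]
tool_rot: [-0.0, 0.183, 0.983, -0.001]
ft_force: [-3.9, -4.7, -2.7]
grip_width: 0.0082
grasp_force: 80.5
```

```bash
python3 -c "
from h import *
p,R=pose();s=robot.state();print(p,s['ft_force'],s['ft_torque']);print(np.degrees(np.arctan2(R[1,0],R[0,0])))"
```

```text
[0.44130822 0.15753474 0.0513382 ] [-3.89882446 -4.68327429 -2.69409271] [-0.92970346  0.84796661  0.09036043]
158.92234703775193
```

Emit:
carry_out --rows '[{"linear": [0.03, 0.07, 0], "turn": 0, "fingers": 0}, {"linear": [0, 0, 0], "turn": 0, "fingers": 0}]'

```text
t: 12.35
eef_pos: [0.4413, 0.1582, 0.0513]
tool_rot: [-0.0, 0.183, 0.983, -0.001]
ft_force: [-4.3, -5.9, -2.7]
grip_width: 0.0081
grasp_force: 80.5
```

```bash
python3 -c "
from h import *
p,R=pose();s=robot.state();print(p,s['ft_force'],s['ft_torque']);print(np.degrees(np.arctan2(R[1,0],R[0,0])))"
```

```text
[0.44128734 0.15816064 0.05134574] [-4.32734478 -5.87489618 -2.65964271] [-0.99564359  0.86730775  0.02349109]
158.91842154050306
```

```bash
python3 - <<'E'
from h import *
grab('w6');a,_=load('w5');b,_=load('w6')
a,b=[cv2.cvtColor(x,cv2.COLOR_BGR2GRAY).astype(np.float32) for x in(a,b)]
def sh(n,x0,y0,x1,y1):
    t=cv2.resize(a[y0:y1,x0:x1],None,fx=8,fy=8,interpolation=cv2.INTER_CUBIC);s=cv2.resize(b[y0-8:y1+8,x0-8:x1+8],None,fx=8,fy=8,interpolation=cv2.INTER_CUBIC)
    r=cv2.matchTemplate(s,t,cv2.TM_CCOEFF_NORMED);_,m,_,l=cv2.minMaxLoc(r);print(n,m,(np.array(l)-64)/8)
sh('mould',430,260,620,340);sh('stockend',535,135,566,198);sh('stock mid',385,185,420,250);sh('wing',300,225,345,320)
sh('hand',100,340,280,390)
E
```

```text
mould 0.9387223124504089 [-1.875  0.625]
stockend 0.9987120628356934 [0. 0.]
stock mid 0.9937214851379395 [0. 0.]
wing 0.9983077645301819 [0. 0.]
hand 0.9993453025817871 [0. 0.]
```

```bash
python3 - <<'E'
from h import *
b,_=load('w6');c=robot.grab_frame('top')[:,:,::-1]
cc=cam('top');uv=proj(cc,[.47,.18,.02]).astype(int);print(uv)
A=cv2.resize(b[255:385,345:465],None,fx=4.5,fy=4.5,interpolation=cv2.INTER_CUBIC)
T=cv2.resize(c[uv[1]-45:uv[1]+25,uv[0]-30:uv[0]+35],None,fx=3.9,fy=3.9,interpolation=cv2.INTER_CUBIC)
o=np.zeros((585,800,3),np.uint8);o[:A.shape[0],:A.shape[1]]=A;o[:T.shape[0],545:545+T.shape[1]]=T[:,:255];cv2.imwrite('pics/w6c.png',o)
E
```

```text
[238 218]
```

View pics/w6c.png

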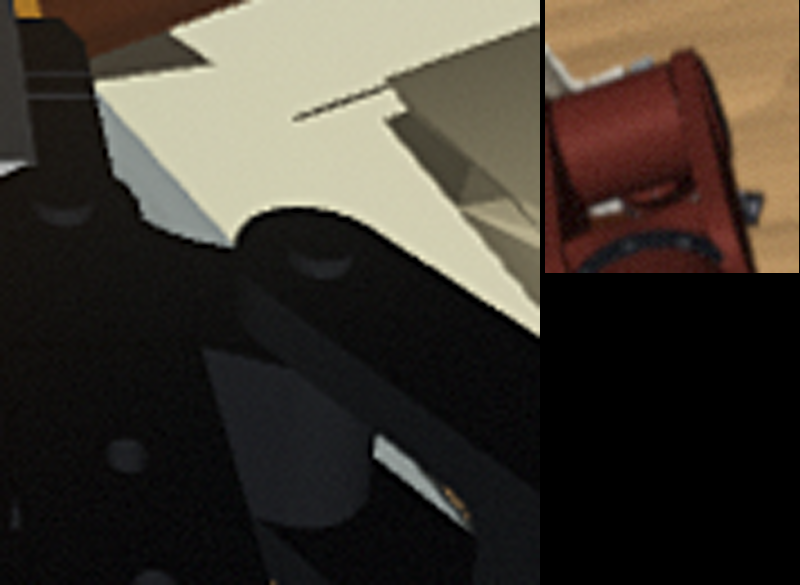

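The blade (grey-blue) at crop (105-235,90-245) lies against flange B's edge. The far window at crop (375-470,435-525) shows a light strip that I check numerically.

```bash
python3 - <<'E'
from h import *
im,c=load('w6')
P=ray(c,(367.2,273.9),.018);Q=ray(c,(397.7,308.3),.018);d=Q-P;print(P.round(4),Q.round(4),np.degrees(np.arctan2(d[1],d[0])).round(1))
for z in(.018,.013):
  for uv in [(345+375/4.5,255+435/4.5),(345+372/4.5,255+462/4.5),(345+455/4.5,255+495/4.5),(345+468/4.5,255+525/4.5),(345+430/4.5,255+470/4.5)]: print(z,np.round(uv,1),ray(c,uv,z).round(4))
a=np.radians(18.4)
# rows of window colours
for v in range(352,374,2): print(v,[tuple(int(k) for k in im[v,u][::-1]) for u in range(426,452,2)])
# A angle and stock angle in w6
for x in (.47,.49,.51,.53,.55,.565):
    print(x,proj(c,[x,P[1]+(x-P[0])*np.tan(a),.018]).round(1),proj(c,[x,P[1]+(x-P[0])*np.tan(a)-.021,.013]).round(1))
E
```

```text
[0.4616 0.1734 0.018 ] [0.4883 0.1822 0.018 ] 18.2
0.018 [428.3 351.7] [0.5235 0.19   0.018 ]
0.018 [427.7 357.7] [0.5276 0.1885 0.018 ]
0.018 [446.1 365. ] [0.5368 0.1972 0.018 ]
0.018 [449.  371.7] [0.5424 0.1976 0.018 ]
0.018 [440.6 359.4] [0.5316 0.1952 0.018 ]
0.013 [428.3 351.7] [0.5286 0.1901 0.013 ]
0.013 [427.7 357.7] [0.5329 0.1886 0.013 ]
0.013 [446.1 365. ] [0.5424 0.1976 0.013 ]
0.013 [449.  371.7] [0.5481 0.1979 0.013 ]
0.013 [440.6 359.4] [0.537  0.1955 0.013 ]
352 [(24, 26, 28), (75, 81, 79), (71, 76, 76), (12, 12, 16), (18, 20, 21), (19, 21, 23), (17, 18, 20), (19, 21, 22), (20, 18, 22), (22, 24, 24), (18, 19, 22), (14, 14, 19), (7, 7, 8)]
354 [(17, 20, 23), (106, 112, 110), (147, 155, 153), (112, 119, 117), (13, 14, 16), (14, 16, 17), (19, 19, 23), (18, 20, 23), (19, 21, 22), (17, 19, 23), (17, 20, 21), (18, 20, 23), (14, 13, 14)]
356 [(22, 21, 26), (124, 132, 129), (144, 153, 150), (144, 150, 148), (128, 136, 134), (25, 28, 30), (15, 15, 18), (18, 18, 23), (18, 18, 19), (20, 22, 23), (18, 19, 20), (19, 20, 21), (20, 20, 22)]
358 [(20, 22, 23), (5, 5, 5), (41, 44, 4
[... 888 characters left out ...]
368 [(8, 8, 7), (7, 8, 10), (6, 5, 7), (10, 10, 11), (7, 8, 7), (5, 4, 5), (10, 9, 10), (4, 6, 8), (15, 14, 16), (134, 142, 141), (55, 60, 60), (45, 39, 31), (19, 20, 24)]
370 [(9, 9, 10), (10, 8, 11), (6, 6, 6), (4, 6, 5), (10, 11, 11), (7, 9, 11), (9, 9, 9), (5, 8, 7), (9, 7, 8), (0, 0, 0), (107, 114, 111), (69, 64, 55), (18, 18, 21)]
372 [(8, 4, 8), (7, 10, 10), (10, 11, 9), (6, 4, 4), (12, 9, 10), (6, 7, 8), (9, 10, 9), (8, 10, 9), (4, 4, 5), (7, 10, 9), (1, 1, 2), (46, 48, 47), (22, 24, 25)]
0.47 [377.1 285. ] [340.1 291.4]
0.49 [399.8 310.3] [362.9 315.7]
0.51 [421.2 334.3] [384.5 338.6]
0.53 [441.4 356.9] [405.  360.3]
0.55 [460.6 378.4] [424.5 381. ]
0.565 [474.4 393.8] [438.4 395.8]
```

Numerically, the strip is blade, with wood showing between it and flange B at the far end. The blade is over-opened by about 2.7°, because pushing past flush levers it on the near edge. The force onset puts flush at TCP y≈0.1565. I'll close the blade a little against the fixed saw board's side, then re-approach and stop there.

```bash
python3 - <<'E'
from h import *
_,c=load('w1')
print(ray(c,(142,229),.018),ray(c,(181,310),.018))
E
```

```text
[ 0.46197182 -0.13547457  0.018     ] [ 0.57578921 -0.1374421   0.018     ]
```

Emit:
carry_out --rows '[{"linear": [0.28, -0.108, -0.1], "turn": 0, "fingers": 0}, {"linear": [0, -0.5, -0.1], "turn": 0, "fingers": 0}, {"linear": [-0.9, -2.45, 0], "turn": 0, "fingers": 0}, {"linear": [-0.9, -2.45, 0], "turn": 0, "fingers": 0}, {"linear": [-0.9, -2.45, 0], "turn": 0, "fingers": 0}, {"linear": [-0.9, -2.45, 0], "turn": 0, "fingers": 0}, {"linear": [0, 0, 0], "turn": 9, "fingers": 0}, {"linear": [0, 0, 0], "turn": 9, "fingers": 0}, {"linear": [0, 0, 0], "turn": 9, "fingers": 0}, {"linear": [0, 0, 0], "turn": 9, "fingers": 0}, {"linear": [0, 0, 0], "turn": 9, "fingers": 0}, {"linear": [0, 0, 0], "turn": 0, "fingers": 0}]'

```text
t: 13.95
eef_pos: [0.4369, 0.05, 0.0545]
tool_rot: [0.001, 0.545, 0.838, 0.001]
ft_force: [1.3, 0.3, -3.2]
grip_width: 0.0081
grasp_force: 80.3
```

```bash
python3 - <<'E'
from h import *
p,R=pose();print(p,np.degrees(np.arctan2(R[1,0],R[0,0])));im,c=grab('w7')
h=cv2.cvtColor(im,cv2.COLOR_BGR2HSV)
m=((h[:,:,1]<40)&(h[:,:,2]>110)).astype(np.uint8);m[:, :345]=0
n,l,st,ce=cv2.connectedComponentsWithStats(m)
for i in range(1,n):
    if st[i,4]>200:
        q=cv2.minAreaRect(np.argwhere(l==i)[:,::-1].astype(np.float32));b=cv2.boxPoints(q);print(st[i],[ray(c,x,.0155).round(4)[:2] for x in b])
E
```

```text
[0.43685724 0.04996092 0.05446014] 113.96105636279997
[ 492    0  148   48 5482] [array([0.4548, 0.1838]), array([0.5118, 0.2092]), array([0.5244, 0.1948]), array([0.4649, 0.1683])]
[366 275  26  34 254] [array([0.4635, 0.0379]), array([0.4656, 0.0425]), array([0.4883, 0.0287]), array([0.4863, 0.0238])]
```

Emit:
carry_out --rows '[{"linear": [-2.19, -0.97, 0], "turn": 0, "fingers": 0}, {"linear": [-2.19, -0.97, 0], "turn": 0, "fingers": 0}, {"linear": [-2.19, -0.97, 0], "turn": 0, "fingers": 0}, {"linear": [-2.19, -0.97, 0], "turn": 0, "fingers": 0}, {"linear": [-0.457, -0.2025, 0], "turn": 0, "fingers": 0}, {"linear": [-0.457, -0.2025, 0], "turn": 0, "fingers": 0}, {"linear": [-0.457, -0.2025, 0], "turn": 0, "fingers": 0}, {"linear": [-0.457, -0.2025, 0], "turn": 0, "fingers": 0}, {"linear": [-0.457, -0.2025, 0], "turn": 0, "fingers": 0}, {"linear": [-0.457, -0.2025, 0], "turn": 0, "fingers": 0}, {"linear": [0, 0, 0], "turn": 0, "fingers": 0}]'

```text
t: 15.38
eef_pos: [0.4352, -0.0763, 0.0535]
tool_rot: [0.0, 0.546, 0.838, 0.0]
ft_force: [-0.1, 0.5, -4.3]
grip_width: 0.0086
grasp_force: 80.3
```

```bash
cat >> h.py <<'E'
def shift(A,B,boxes):
    a,b=[cv2.cvtColor(load(x)[0],cv2.COLOR_BGR2GRAY).astype(np.float32) for x in(A,B)]
    for n,(x0,y0,x1,y1) in boxes.items():
        f=dict(dsize=None,fx=8,fy=8,interpolation=cv2.INTER_CUBIC)
        r=cv2.matchTemplate(cv2.resize(b[max(y0-25,0):y1+25,x0-25:x1+25],**f),cv2.resize(a[y0:y1,x0:x1],**f),cv2.TM_CCOEFF_NORMED)
        _,m,_,l=cv2.minMaxLoc(r);print(n,round(m,3),(np.array(l)-[200,8*min(y0,25)])/8)
E
python3 - <<'E'
from h import *
s=robot.state();p,R=pose(s);print(p,s['ft_force'],s['ft_torque']);im,c=grab('w8')
bx=dict(stockend=(535,135,566,198),mid=(385,185,420,250))
shift('w6','w7',bx);shift('w6','w8',bx);shift('w7','w8',dict(blade=(362,270,395,310)))
E
```

```text
[ 0.43524434 -0.07625761  0.05350738] [-0.13618352  0.45257604 -4.30601716] [0.02471861 0.18026304 0.03692116]
stockend 0.995 [0.375 0.75 ]
mid 0.94 [0.5 0.5]
stockend 0.994 [ 0.125 -0.375]
mid 0.946 [0.375 0.125]
blade 0.794 [-1.   -4.25]
```

Emit:
carry_out --rows '[{"linear": [-0.55, -0.243, 0], "turn": 0, "fingers": 0}, {"linear": [0, 0, 0], "turn": 0, "fingers": 0}, {"linear": [3.02, 1.34, 0], "turn": 0, "fingers": 0}, {"linear": [3.02, 1.34, 0], "turn": 0, "fingers": 0}, {"linear": [3.02, 1.34, 0], "turn": 0, "fingers": 0}, {"linear": [3.02, 1.34, 0], "turn": 0, "fingers": 0}, {"linear": [0, 0, 0], "turn": -9, "fingers": 0}, {"linear": [0, 0, 0], "turn": -9, "fingers": 0}, {"linear": [0, 0, 0], "turn": -9, "fingers": 0}, {"linear": [0, 0, 0], "turn": -9, "fingers": 0}, {"linear": [0, 0, 0], "turn": -9, "fingers": 0}, {"linear": [0, 0, 0], "turn": 0, "fingers": 0}]'

```text
t: 16.92
eef_pos: [0.4356, 0.0501, 0.0536]
tool_rot: [0.0, 0.184, 0.983, -0.0]
ft_force: [0.3, -0.1, -2.9]
grip_width: 0.0079
grasp_force: 80.3
```

```bash
python3 - <<'E'
from h import *
s=robot.state();p,R=pose(s);print(p,s['ft_force'],s['ft_torque'],np.degrees(np.arctan2(R[1,0],R[0,0])));im,c=grab('w9')
shift('w6','w9',dict(stockend=(535,135,566,198),mid=(385,185,420,250)))
shift('w7','w9',dict(blade=(362,270,395,310)))
E
```

```text
[0.43562031 0.05010025 0.05364239] [ 0.29828984 -0.14217386 -2.87506069] [-0.17081764 -0.00577825  0.03995152] 158.7715640324927
stockend 0.987 [ 0.125 -0.125]
mid 0.966 [0.375 0.125]
blade 0.75 [-1.   -5.75]
```

Emit:
carry_out --rows '[{"linear": [0.35, 1.06, 0.22], "turn": 0, "fingers": 0}, {"linear": [0.35, 1.06, 0], "turn": 0, "fingers": 0}, {"linear": [0.35, 1.06, 0], "turn": 0, "fingers": 0}, {"linear": [0.35, 1.06, 0], "turn": 0, "fingers": 0}, {"linear": [0.35, 1.06, 0], "turn": 0, "fingers": 0}, {"linear": [0.35, 1.06, 0], "turn": 0, "fingers": 0}, {"linear": [0.35, 1.06, 0], "turn": 0, "fingers": 0}, {"linear": [0.35, 1.06, 0], "turn": 0, "fingers": 0}, {"linear": [0, 0, 0], "turn": 0, "fingers": 0}, {"linear": [0, 0, 0], "turn": 0, "fingers": 0}]'

```text
t: 18.23
eef_pos: [0.4396, 0.1393, 0.0512]
tool_rot: [-0.0, 0.183, 0.983, -0.0]
ft_force: [0.2, -0.1, -3.5]
grip_width: 0.008
grasp_force: 80.3
```

```bash
python3 - <<'E'
from h import *
s=robot.state();p,R=pose(s);print(p,s['ft_force'],s['ft_torque'],np.degrees(np.arctan2(R[1,0],R[0,0])))
E
```

```text
[0.43961222 0.13930002 0.05123682] [ 0.19471247 -0.088835   -3.4846531 ] [-0.16025292  0.02150405 -0.01319192] 158.8991124947026
```

Emit:
carry_out --rows '[{"linear": [0.109, 0.284, 0], "turn": 0, "fingers": 0}, {"linear": [0.109, 0.284, 0], "turn": 0, "fingers": 0}, {"linear": [0.109, 0.284, 0], "turn": 0, "fingers": 0}, {"linear": [0.109, 0.284, 0], "turn": 0, "fingers": 0}, {"linear": [0.109, 0.284, 0], "turn": 0, "fingers": 0}, {"linear": [-0.11, 0.042, 0], "turn": 0, "fingers": 0}, {"linear": [-0.11, 0.042, 0], "turn": 0, "fingers": 0}, {"linear": [0, 0, 0], "turn": 0, "fingers": 0}, {"linear": [0, 0, 0], "turn": 0, "fingers": 0}]'

```text
t: 19.35
eef_pos: [0.4413, 0.1546, 0.051]
tool_rot: [-0.001, 0.183, 0.983, -0.0]
ft_force: [-2.8, 0.8, -1.5]
grip_width: 0.0082
grasp_force: 80.4
```

```bash
python3 - <<'E'
from h import *
s=robot.state();p,R=pose(s);print(p,s['ft_force'],s['ft_torque'],np.degrees(np.arctan2(R[1,0],R[0,0])))
grab('w10')
E
```

```text
[0.4413305  0.15460655 0.0510295 ] [-2.80367864  0.7591047  -1.49232129] [0.06603853 0.52010167 0.06294907] 158.88206301750716
```

```bash
python3 - <<'E'
from h import *
def cls(px):
    r,g,b=[int(k) for k in px[::-1]]
    if max(r,g,b)<70:return '.'
    return 'W' if r-b>45 else ('P' if r-b>12 else 'B')
for n in('w6','w10'):
    im,c=load(n);print(n)
    for v in range(350,374):print(v,''.join(cls(im[v,u]) for u in range(424,456)), end=' | ')
    print()
    for v in range(270,312,3):print(v,''.join(cls(im[v,u]) for u in range(360,405)))
E
```

```text
w6
350 ................................ | 351 ................................ | 352 ....BBB......................... | 353 ....BBBB........................ | 354 ....BBBBB....................... | 355 ....BBBBBB...................... | 356 ....BBBBBBBB.................... | 357 .....BBBBBBBB................... | 358 .......BBBBBBB.................. | 359 ........BBBBBBB................. | 360 .........BBBBBB................. | 361 ..........BBBBBB................ | 362 ............BBBBB............... | 363 .............BBBBB.............. | 364 ..............BBBBB.WP.......... | 365 ...............BBBB..P.......... | 366 .................BBB.PW......... | 367 ..................BBB.PP........ | 368 ...................BBB.......... | 369 .....................BB.P....... | 370 ......................BB........ | 371 .......................B........ | 372 ................................ | 373 ................................ | 
270 ......PP.........PPPPPPPPPPPPPPPPPPPPPPPPPPPP
273 ......PPPPPPPPPPPPPPPPPPPPPPPPPPPPPPPPPPPPPPP
276 ......BBPPPPPPPPPPPPPPPPPPPPPPPPPPPPPPPPPPPPP
279 ......
[... 1480 characters left out ...]

270 .....BBBBB.PPPPPPPPPPPPPPPPPPPPPPPPPPPPPPPPPP
273 ......BBBBBBBPPPPPPPPPPPPPPPPPPPPPPPPPPPPPPPP
276 ......BBBBBBBBBBPPPPPPPPPPPPPPPPPPPPPPPPPPPPP
279 .......BBBBBBBBBBBPPPPPPPPPPPPPPPPPPPPPPPPPPP
282 ........BBBBBBBBBBBBBPPPPPPPPPPPPPPPPPPPPPPPP
285 ........BBBBBBBBBBBBBBBBPPPPPPPPPPPPPPPPPPPPP
288 .........BBBBBBBBBBBBBBBBBPPPPPPPPPPPPPPPPPPP
291 ..........BBBBBBBBBBBBBBBBBBBPPPPPPPPPPPPPPPP
294 .............BBBBBBBBBBBBBBBBBBBPPPPPPPPPPPPP
297 ................BBBBBBBBBBBBBBBBBBPPPPPPPPPPP
300 ...................BBBBBBBBBBBBBBBBBBPPPPPPPP
303 ......................BBBBBBBBBBBBBBBBBBP....
306 ........................BBBBBBBBBBBBBB.......
309 .................................BBBB........
```

Emit:
carry_out --rows '[{"linear": [0.029, 0.075, 0], "turn": 0, "fingers": 0}, {"linear": [0, 0, 0], "turn": 0, "fingers": 0}, {"linear": [0, 0, 0], "turn": 0, "fingers": 0}]'

```text
t: 19.77
eef_pos: [0.4414, 0.1549, 0.051]
tool_rot: [-0.001, 0.183, 0.983, -0.001]
ft_force: [-4.5, -2.2, -2.0]
grip_width: 0.0081
grasp_force: 80.4
```

```bash
python3 - <<'E'
from h import *
s=robot.state();p,R=pose(s);print(p,s['ft_force'],s['ft_torque'])
E
```

```text
[0.44137213 0.15492667 0.05098186] [-4.49444066 -2.21744938 -1.99161554] [-0.55257504  0.75339943  0.0588053 ]
```

Emit:
carry_out --rows '[{"linear": [0.025, 0.065, 0], "turn": 0, "fingers": 0}, {"linear": [0, 0, 0], "turn": 0, "fingers": 0}, {"linear": [0, 0, 0], "turn": 0, "fingers": 0}]'

```text
t: 20.15
eef_pos: [0.4413, 0.1557, 0.0509]
tool_rot: [-0.001, 0.183, 0.983, -0.001]
ft_force: [-4.6, -2.3, -1.2]
grip_width: 0.0079
grasp_force: 80.4
```

```bash
python3 - <<'E'
from h import *
s=robot.state();p,R=pose(s);print(p,s['ft_force'],s['ft_torque']);grab('w11')
E
```

```text
[0.4413335  0.15570889 0.05094444] [-4.61522535 -2.30352158 -1.21645273] [-0.53945164  0.77726348  0.07958243]
```

Emit:
carry_out --rows '[{"linear": [0.014, 0.037, 0], "turn": 0, "fingers": 0}, {"linear": [0, 0, 0], "turn": 0, "fingers": 0}]'

```text
t: 20.45
eef_pos: [0.4413, 0.1561, 0.0509]
tool_rot: [-0.001, 0.183, 0.983, -0.001]
ft_force: [-3.6, -2.1, -2.5]
grip_width: 0.0083
grasp_force: 80.4
```

```bash
python3 - <<'E'
from h import *
s=robot.state();p,R=pose(s);print(p,s['ft_force'],s['ft_torque'])
E
```

```text
[0.44133781 0.15607897 0.05093505] [-3.63767322 -2.13976469 -2.53691122] [-0.62574631  0.75075196  0.09998389]
```

Emit:
carry_out --rows '[{"linear": [0.014, 0.037, 0], "turn": 0, "fingers": 0}, {"linear": [0, 0, 0], "turn": 0, "fingers": 0}]'

```text
t: 20.7
eef_pos: [0.4413, 0.1565, 0.0509]
tool_rot: [-0.001, 0.183, 0.983, -0.001]
ft_force: [-4.8, -2.9, -2.0]
grip_width: 0.0083
grasp_force: 80.4
```

```bash
python3 - <<'E'
from h import *
s=robot.state();p,R=pose(s);print(p,s['ft_force'],s['ft_torque'])
E
```

```text
[0.44130094 0.1564553  0.05092856] [-4.8048163  -2.89959217 -1.95562937] [-0.55274629  0.78464461  0.05856197]
```

Emit:
carry_out --rows '[{"linear": [0.004, -0.008, 0], "turn": 5.75, "fingers": 0}, {"linear": [0.004, -0.008, 0], "turn": 5.75, "fingers": 0}, {"linear": [0.004, -0.008, 0], "turn": 5.75, "fingers": 0}, {"linear": [0.004, -0.008, 0], "turn": 5.75, "fingers": 0}, {"linear": [0, 0, 0], "turn": 0, "fingers": 0}]'

```text
t: 21.32
eef_pos: [0.4411, 0.1563, 0.0509]
tool_rot: [-0.001, 0.376, 0.927, -0.001]
ft_force: [-3.3, -1.8, -2.4]
grip_width: 0.0079
grasp_force: 80.4
```

```bash
python3 - <<'E'
from h import *
s=robot.state();p,R=pose(s);print(p,s['ft_force'],s['ft_torque'],np.degrees(np.arctan2(R[1,0],R[0,0])))
E
```

```text
[0.44110819 0.1562927  0.05093053] [-3.26850889 -1.8387935  -2.40546527] [-0.6097156   0.74971412 -0.05096897] 135.8562615861756
```

Emit:
carry_out --rows '[{"linear": [0, -0.009, 0], "turn": 5.75, "fingers": 0}, {"linear": [0, -0.009, 0], "turn": 5.75, "fingers": 0}, {"linear": [0, -0.009, 0], "turn": 5.75, "fingers": 0}, {"linear": [0, -0.009, 0], "turn": 5.75, "fingers": 0}, {"linear": [0, 0, 0], "turn": 0, "fingers": 0}]'

```text
t: 21.95
eef_pos: [0.4408, 0.1561, 0.0509]
tool_rot: [-0.001, 0.553, 0.833, -0.001]
ft_force: [-3.9, -3.2, -2.3]
grip_width: 0.0081
grasp_force: 80.4
```

```bash
python3 - <<'E'
from h import *
s=robot.state();p,R=pose(s);print(p,s['ft_force'],s['ft_torque'],np.degrees(np.arctan2(R[1,0],R[0,0])))
E
```

```text
[0.44077261 0.15613737 0.05092941] [-3.90695802 -3.18399415 -2.33972434] [-0.66263875  0.7947133   0.01181819] 112.86398592307063
```

Emit:
carry_out --rows '[{"linear": [-0.003, -0.008, 0], "turn": 5.75, "fingers": 0}, {"linear": [-0.003, -0.008, 0], "turn": 5.75, "fingers": 0}, {"linear": [-0.003, -0.008, 0], "turn": 5.75, "fingers": 0}, {"linear": [0, 0, 0], "turn": 0, "fingers": 0}]'

```text
t: 22.45
eef_pos: [0.4405, 0.1561, 0.0509]
tool_rot: [-0.001, 0.672, 0.741, -0.001]
ft_force: [-4.4, -2.8, -2.5]
grip_width: 0.008
grasp_force: 80.4
```

```bash
python3 - <<'E'
from h import *
s=robot.state();p,R=pose(s);print(p,s['ft_force'],s['ft_torque'],np.degrees(np.arctan2(R[1,0],R[0,0])))
E
```

```text
[0.44045721 0.15607112 0.05090809] [-4.40506552 -2.79017569 -2.53237124] [-0.58784089  0.86008872 -0.00203254] 95.61464184725678
```

Emit:
carry_out --rows '[{"linear": [-0.003, -0.008, 0], "turn": 3, "fingers": 0}, {"linear": [0, 0, 0], "turn": 3, "fingers": 0}, {"linear": [0, 0, 0], "turn": 1, "fingers": 0}, {"linear": [0, 0, 0], "turn": 0, "fingers": 0}]'

```text
t: 22.95
eef_pos: [0.439, 0.1562, 0.0508]
tool_rot: [-0.001, 0.714, 0.7, -0.002]
ft_force: [-8.0, -0.8, 1.1]
grip_width: 0.0078
grasp_force: 82.2
```

```bash
python3 - <<'E'
from h import *
s=robot.state();p,R=pose(s);print(p,s['ft_force'],s['ft_torque'],np.degrees(np.arctan2(R[1,0],R[0,0])));grab('w12')
for f in('w11','w12'):
    im,c=load(f)
# stock angle vs A from w12: print brown mask hull
im,c=load('w12');h=cv2.cvtColor(im,cv2.COLOR_BGR2HSV)
m=((h[:,:,0]<14)&(h[:,:,1]>90)&(h[:,:,2]<150)).astype(np.uint8);n,l,st,_=cv2.connectedComponentsWithStats(m);print(st[st[:,4]>300])
E
```

```text
[0.43898636 0.15617934 0.05076709] [-8.01198065 -0.79051751  1.08432341] [-0.13871131  1.41232067  1.05752687] 88.9206623347182
[[     0      0    640    400 239883]
 [   282      0     68    234  13658]]
```

Emit:
carry_out --rows '[{"linear": [0, 0, 0], "turn": -1.2, "fingers": 0}, {"linear": [-0.25, -0.25, 0], "turn": 0, "fingers": 0}, {"linear": [-0.25, -0.25, 0], "turn": 0, "fingers": 0}, {"linear": [-0.5, 0, -1], "turn": 0, "fingers": 0}, {"linear": [0, 0, -2], "turn": 0, "fingers": 0}, {"linear": [0, 0, -3], "turn": 0, "fingers": 0}, {"linear": [-4.8, 0.7, 0], "turn": 0, "fingers": 0}, {"linear": [-4.8, 0.7, 0], "turn": 0, "fingers": 0}, {"linear": [-4.8, 0.7, 0], "turn": 0, "fingers": 0}, {"linear": [-4.8, 0.7, 0], "turn": 0, "fingers": 0}, {"linear": [-4.8, 0.7, 0], "turn": 0, "fingers": 0}, {"linear": [0, 0, 0], "turn": 0, "fingers": 0}, {"linear": [0, 0, 0], "turn": 0, "fingers": 0}]'

```text
t: 24.62
eef_pos: [0.4714, -0.0945, 0.1123]
tool_rot: [0.001, 0.709, 0.705, 0.001]
ft_force: [0.7, -0.3, -3.4]
grip_width: 0.0081
grasp_force: 80.2
```

```bash
python3 - <<'E'
from h import *
s=robot.state();p,R=pose(s);print(p,s['ft_force'],s['ft_torque'],np.degrees(np.arctan2(R[1,0],R[0,0])));grab('w13')
E
```

```text
[ 0.47139535 -0.09447709  0.11226537] [ 0.67972883 -0.2944849  -3.41594958] [-0.10895693  0.03208337 -0.01191471] 89.73435252903833
```

View pics/w13.png

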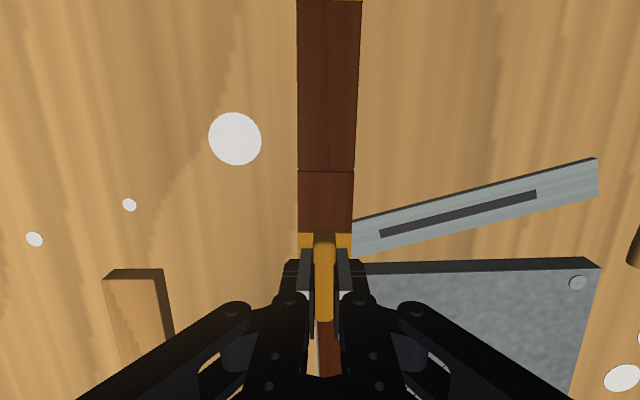

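The blade is clearly visible from (352,235) to (598,180) with its slot, the stock runs up from (300,240), and the board's left edge lies along (355,270)-(600,265) with the rail end at (330,345). I measure the locked angle.

```bash
cat >> h.py <<'E'
def edge(g,c,p,q,z,half=7,sgn=0,n=80,name=''):
    """sub-pixel edge along segment p-q, searched across it; returns world points+angle"""
    p,q=np.array(p,float),np.array(q,float);t=(q-p)/np.linalg.norm(q-p);nn=np.array([-t[1],t[0]])
    o=np.arange(-half,half+.01,.25);pts=[]
    for a in np.linspace(0,1,n):
        m=(p+a*(q-p))+o[:,None]*nn
        v=cv2.remap(g.astype(np.float32),m[:,0].astype(np.float32)[None],m[:,1].astype(np.float32)[None],cv2.INTER_LINEAR)[0]
        d=np.gradient(cv2.GaussianBlur(v[None],(9,1),0)[0]);d=np.abs(d) if sgn==0 else sgn*d
        pts.append(m[np.argmax(d)])
    pts=np.array(pts);
    for _ in range(3):
        vx,vy,x0,y0=cv2.fitLine(pts.astype(np.float32),cv2.DIST_HUBER,0,.01,.01).ravel()
        r=abs((pts[:,0]-x0)*vy-(pts[:,1]-y0)*vx);pts=pts[r<max(.6,np.median(r)*2.5)]
    if np.dot((vx,vy),t)<0:vx,vy=-vx,-vy
    L=np.linalg.norm(q-p)/2;P,Q=[ray(c,(x0+k*vx*L,y0+k*vy*L),z) for k in(-1,1)];d=Q-P
    print(name,len(pts)/n,P.round(4)[:2],Q.round(4)[:2],'ang',np.degrees(np.arctan2(d[1],d[0])).round(2));return P,Q
E
python3 - <<'E'
from h import *
im,c=load('w13');g=cv2.cvtColor(im,cv2.COLOR_BGR2GRAY).astype(float)
zb,zs=.0746,.0856
edge(g,c,(365,248),(590,197),zb,name='blade low')
edge(g,c,(365,221),(590,163),zb,6,sgn=1,name='blade up')
edge(g,c,(385,237),(530,199),zb,4,sgn=1,name='slot low');edge(g,c,(385,228),(530,190),zb,4,sgn=-1,name='slot up')
edge(g,c,(299,225),(300,10),zs,name='stock L');edge(g,c,(352,225),(361,10),zs,name='stock R')
edge(g,c,(375,276),(590,270),.018,6,name='board')
edge(g,c,(599,270),(575,385),.018,name='board far')
edge(g,c,(318,330),(322,372),.032,name='railL');edge(g,c,(338,340),(342,375),.032,name='railR')
E
```

```text
blade low 0.525 [ 0.4826 -0.0937] [ 0.5975 -0.0706] ang 11.34
blade up 1.0 [ 0.4966 -0.0785] [ 0.6046 -0.0481] ang 15.71
slot low 1.0 [ 0.5038 -0.0897] [ 0.5762 -0.0693] ang 15.68
slot up 1.0 [ 0.4956 -0.0866] [ 0.5679 -0.0663] ang 15.7
stock L 0.9875 [ 0.459  -0.0694] [0.4611 0.02  ] ang 88.62
stock R 0.9875 [ 0.4849 -0.0776] [0.4868 0.0145] ang 88.83
board 0.9875 [ 0.5171 -0.1473] [ 0.6758 -0.143 ] ang 1.54
board far 0.9875 [ 0.6767 -0.1465] [ 0.6797 -0.2566] ang -88.45
railL 0.8 [ 0.4662 -0.1898] [ 0.4673 -0.2303] ang -88.42
railR 0.975 [ 0.4827 -0.1964] [ 0.4851 -0.2306] ang -85.95
```

Emit:
carry_out --rows '[{"linear": [0, 0, 0], "turn": -2.8, "fingers": 0}, {"linear": [-4.37, 0.825, 0], "turn": 0, "fingers": 0}, {"linear": [-4.37, 0.825, 0], "turn": 0, "fingers": 0}, {"linear": [-4.37, 0.825, 0], "turn": 0, "fingers": 0}, {"linear": [-4.37, 0.825, 0], "turn": 0, "fingers": 0}, {"linear": [0, 0, 0], "turn": 0, "fingers": 0}, {"linear": [0, 0, 0], "turn": 0, "fingers": 0}]'

```text
t: 25.55
eef_pos: [0.5114, -0.2654, 0.1109]
tool_rot: [-0.001, 0.69, 0.724, 0.0]
ft_force: [0.1, 0.8, -3.9]
grip_width: 0.0078
grasp_force: 80.2
```

```bash
python3 - <<'E'
from h import *
s=robot.state();p,R=pose(s);print(p,s['ft_force'],np.degrees(np.arctan2(R[1,0],R[0,0])));im,c=grab('w14');g=cv2.cvtColor(im,cv2.COLOR_BGR2GRAY).astype(float)
for n,z in(('w1',.018),('w3',.018)):
    i2,c2=load(n);g2=cv2.cvtColor(i2,cv2.COLOR_BGR2GRAY).astype(float)
    if n=='w1': edge(g2,c2,(409,157),(456,232),z,5,name='B w1')
    else: edge(g2,c2,(522,232),(592,350),z,9,name='B w3')
O=np.array([.495,-.348]);a=np.radians(1.54);X=np.array([np.cos(a),np.sin(a)]);Y=np.array([-np.sin(a),np.cos(a)])
W=lambda x,y,z:[*(O+x*X+y*Y),z]
# guide ccw edge guess, top z .035 
for th in(48,53,58):
    t=np.radians(th);u=lambda r,o:W(.045+r*np.sin(t)+o*np.cos(t),r*np.cos(t)-o*np.sin(t),.035)
    print(th,[proj(c,u(r,-.012)).round(0) for r in(.03,.08,.13)],[proj(c,u(r,.012)).round(0) for r in(.03,.08,.13)])
print('board corner',proj(c,W(.186,.201,.018)),'rail end',proj(c,W(0,.195,.032)),proj(c,W(0,.1,.032)),proj(c,W(-.024,.195,.032)))
tc=cam('top');it=robot.grab_frame('top')[:,:,::-1];cv2.imwrite('pics/t14.png',it)
sc=robot.grab_frame('scene')[:,:,::-1];cv2.imwrite('pics/s14.png',sc)
E
```

```text
[ 0.51135786 -0.26538781  0.11090677] [ 0.12048399  0.82615286 -3.8594264 ] 92.69172139968916
B w1 1.0 [0.4633 0.1737] [0.564  0.2071] ang 18.37
B w3 1.0 [0.4663 0.1749] [0.5629 0.2069] ang 18.33
48 [array([381., 290.]), array([441., 248.]), array([508., 201.])] [array([402., 312.]), array([461., 272.]), array([527., 228.])]
53 [array([385., 292.]), array([448., 255.]), array([518., 214.])] [array([403., 316.]), array([465., 280.]), array([533., 241.])]
58 [array([388., 294.]), array([454., 262.]), array([526., 226.])] [array([403., 319.]), array([468., 288.]), array([538., 255.])]
board corner [618.94071369  21.24710848] rail end [293.85029239  21.12334702] [295.05651315 189.4167721 ] [249.24054659  20.09465721]
```

```bash
python3 - <<'E'
from h import *
im,c=load('w14');g=cv2.cvtColor(im,cv2.COLOR_BGR2GRAY).astype(float)
for hf in(8,14):edge(g,c,(425,304),(520,248),.035,hf,name='guide cw edge',sgn=-1)
edge(g,c,(295,150),(294,40),.032,10,name='rail face')
h=cv2.imread('pics/top0.png');tc=cam('top');gg=cv2.cvtColor(h,cv2.COLOR_BGR2GRAY);roi=gg[140:195,355:415]
for th in(150,165,180):
    m=(roi>th).astype(np.uint8);n,l,st,_=cv2.connectedComponentsWithStats(m);i=1+np.argmax(st[1:,4]) if n>1 else None
    if i is None: continue
    pts=np.argwhere(l==i)[:,::-1].astype(np.float32)+[355,140];b=cv2.boxPoints(cv2.minAreaRect(pts.astype(np.float32)))
    w=[ray(tc,x,.035)[:2].round(4) for x in b];print(th,st[i,4],w,[np.degrees(np.arctan2(*(w[k+1]-w[k])[::-1])).round(1) for k in range(3)])
E
```

```text
guide cw edge 0.9 [ 0.5773 -0.3307] [ 0.6321 -0.281 ] ang 42.17
guide cw edge 0.8375 [ 0.5828 -0.3257] [ 0.6369 -0.2767] ang 42.21
rail face 1.0 [ 0.4921 -0.2221] [ 0.4907 -0.1615] ang 91.35
```

Emit:
carry_out --rows '[{"linear": [0.8, 0, 0], "turn": 0.2, "fingers": 0}, {"linear": [0, 0, 1.5], "turn": 0, "fingers": 0}, {"linear": [0, 0, 1.3], "turn": 0, "fingers": 0}, {"linear": [0, 0, 0.8], "turn": 0, "fingers": 0}, {"linear": [0, 0, 0.4], "turn": 0, "fingers": 0}, {"linear": [0, 0, 0], "turn": 0, "fingers": 0}]'

```text
t: 26.45
eef_pos: [0.5109, -0.259, 0.0708]
tool_rot: [-0.0, 0.692, 0.722, -0.0]
ft_force: [0.1, 0.0, -2.9]
grip_width: 0.0083
grasp_force: 80.3
```

Emit:
carry_out --rows '[{"linear": [0, -0.2, 0], "turn": 0, "fingers": 0}, {"linear": [0, -0.2, 0], "turn": 0, "fingers": 0}, {"linear": [0, 0, 0], "turn": 0, "fingers": 0}]'

```text
t: 26.82
eef_pos: [0.5071, -0.2592, 0.0716]
tool_rot: [0.0, 0.692, 0.722, 0.0]
ft_force: [0.2, -1.1, -3.6]
grip_width: 0.0081
grasp_force: 80.3
```

Emit:
carry_out --rows '[{"linear": [0, -0.1, 0], "turn": 0, "fingers": 0}, {"linear": [0, 0, 0], "turn": 0, "fingers": 0}]'

```text
t: 27.08
eef_pos: [0.5061, -0.2591, 0.0714]
tool_rot: [0.0, 0.692, 0.722, -0.0]
ft_force: [-0.3, 0.3, -3.4]
grip_width: 0.0081
grasp_force: 80.3
```

Emit:
carry_out --rows '[{"linear": [0, -0.1, 0.12], "turn": 0, "fingers": 0}, {"linear": [0, 0, 0], "turn": 0, "fingers": 0}]'

```text
t: 27.32
eef_pos: [0.5052, -0.2592, 0.07]
tool_rot: [0.0, 0.692, 0.722, 0.0]
ft_force: [0.1, 0.3, -2.8]
grip_width: 0.0079
grasp_force: 80.1
```

Emit:
carry_out --rows '[{"linear": [0, -0.08, 0.06], "turn": 0, "fingers": 0}, {"linear": [0, 0, 0], "turn": 0, "fingers": 0}]'

```text
t: 27.58
eef_pos: [0.5051, -0.2593, 0.0698]
tool_rot: [0.001, 0.692, 0.722, 0.0]
ft_force: [2.2, 0.6, -3.2]
grip_width: 0.0086
grasp_force: 80.3
```

Emit:
carry_out --rows '[{"linear": [0, -0.06, 0.03], "turn": 0, "fingers": 0}, {"linear": [0, 0, 0], "turn": 0, "fingers": 0}]'

```text
t: 27.82
eef_pos: [0.5049, -0.2594, 0.0699]
tool_rot: [0.001, 0.692, 0.722, 0.001]
ft_force: [4.8, 1.0, -1.2]
grip_width: 0.0084
grasp_force: 80.4
```

```bash
python3 - <<'E'
from h import *
s=robot.state();p,R=pose(s);print(p,s['ft_force'],s['ft_torque'],np.degrees(np.arctan2(R[1,0],R[0,0])))
E
```

```text
[ 0.50494528 -0.25939837  0.06986076] [ 4.79347934  0.99197274 -1.18066702] [ 0.16498479 -0.82639706 -0.03798058] 92.41023535775938
```

Emit:
carry_out --rows '[{"linear": [0, 0.04, 0], "turn": 0, "fingers": 0}, {"linear": [-0.5, -0.007, 0], "turn": 0, "fingers": 0}, {"linear": [-0.5, -0.007, 0], "turn": 0, "fingers": 0}, {"linear": [-0.5, -0.007, 0], "turn": 0, "fingers": 0}, {"linear": [-0.5, -0.007, 0], "turn": 0, "fingers": 0}, {"linear": [0, 0, 0], "turn": 0, "fingers": 0}]'

```text
t: 28.58
eef_pos: [0.5054, -0.2793, 0.0691]
tool_rot: [0.001, 0.692, 0.722, 0.001]
ft_force: [4.9, 0.7, -4.0]
grip_width: 0.0081
grasp_force: 80.2
```

```bash
python3 - <<'E'
from h import *
s=robot.state();p,R=pose(s);print(p,s['ft_force'],s['ft_torque'],np.degrees(np.arctan2(R[1,0],R[0,0])))
E
```

```text
[ 0.50544473 -0.27926401  0.06914085] [ 4.87084518  0.70417974 -4.04693445] [ 0.14602705 -1.03293209 -0.02192515] 92.39876912942843
```

Emit:
carry_out --rows '[{"linear": [-0.5, 0.03, 0], "turn": 0, "fingers": 0}, {"linear": [-0.5, 0.0, 0], "turn": 0, "fingers": 0}, {"linear": [-0.5, -0.006, 0], "turn": 0, "fingers": 0}, {"linear": [-0.5, -0.006, 0], "turn": 0, "fingers": 0}, {"linear": [0, 0, 0], "turn": 0, "fingers": 0}]'

```text
t: 29.2
eef_pos: [0.506, -0.2988, 0.0689]
tool_rot: [-0.0, 0.692, 0.722, 0.001]
ft_force: [4.6, 1.9, -2.3]
grip_width: 0.0081
grasp_force: 80.3
```

Emit:
carry_out --rows '[{"linear": [-0.5, -0.006, 0], "turn": 0, "fingers": 0}, {"linear": [-0.5, -0.006, 0], "turn": 0, "fingers": 0}, {"linear": [-0.5, -0.006, 0], "turn": 0, "fingers": 0}, {"linear": [0, 0, 0], "turn": 0, "fingers": 0}]'

```text
t: 29.7
eef_pos: [0.5065, -0.3138, 0.0689]
tool_rot: [-0.0, 0.692, 0.722, 0.001]
ft_force: [4.9, 2.0, -2.3]
grip_width: 0.0079
grasp_force: 80.3
```

```bash
python3 - <<'E'
from h import *
s=robot.state();p,R=pose(s);print(p,s['ft_force'],s['ft_torque'],np.degrees(np.arctan2(R[1,0],R[0,0])));grab('w15')
im,c=load('w15');g=cv2.cvtColor(im,cv2.COLOR_BGR2GRAY).astype(float)
edge(g,c,(385,237),(530,199),.0315,4,sgn=1,name='slot low');edge(g,c,(385,228),(530,190),.0315,4,sgn=-1,name='slot up')
shift('w13','w15',dict(blade=(380,185,545,240),st=(285,150,372,245)))
E
```

```text
[ 0.50646007 -0.31376326  0.06891071] [ 4.9499909   2.04164261 -2.28945482] [ 0.29964434 -0.90119801  0.05509343] 92.41325312532277
slot low 1.0 [ 0.5384 -0.3073] [ 0.6097 -0.2839] ang 18.2
slot up 1.0 [ 0.5378 -0.302 ] [ 0.6084 -0.2789] ang 18.16
blade 0.7 [1.125 0.   ]
st 0.695 [ 0.625 -0.25 ]
```

Emit:
carry_out --rows '[{"linear": [-0.4, -0.004, 0], "turn": 0, "fingers": 0}, {"linear": [-0.4, -0.004, 0], "turn": 0, "fingers": 0}, {"linear": [-0.4, -0.004, 0], "turn": 0, "fingers": 0}, {"linear": [0, 0, 0], "turn": 0, "fingers": 0}]'

```text
t: 30.25
eef_pos: [0.5068, -0.3255, 0.0689]
tool_rot: [-0.001, 0.692, 0.722, 0.001]
ft_force: [5.7, 2.0, -3.0]
grip_width: 0.008
grasp_force: 80.4
```

```bash
cat > gd.py <<'E'
from h import *
import sys
s=robot.state();p,R=pose(s);print(p,s['ft_force'],s['ft_torque'],np.degrees(np.arctan2(R[1,0],R[0,0])));n=sys.argv[1];grab(n)
im,c=load(n);g=cv2.cvtColor(im,cv2.COLOR_BGR2GRAY).astype(float)
P,Q=edge(g,c,(385,237),(530,199),.0315,4,sgn=1,name='slot low');edge(g,c,(385,228),(530,190),.0315,4,sgn=-1,name='slot up')
B=np.array([.540,-.347]);a=np.radians(float(sys.argv[2]) if len(sys.argv)>2 else 19.)
d=np.array([np.cos(a),np.sin(a)]);nn=np.array([np.sin(a),-np.cos(a)])
for o,sg in((.012,-1),(-.012,0)):
    q=[proj(c,[*(B+r*d+o*nn),.035]) for r in(.06,.12)];print(np.round(q,0).tolist())
    edge(g,c,q[0],q[1],.035,9,sgn=sg,name='guide %s'%o)
E
python3 gd.py w16 22
```

```text
[ 0.50678339 -0.32549722  0.06887469] [ 5.69303309  2.02848172 -3.00344505] [ 0.35919391 -0.85839329  0.04704869] 92.4177273775745
slot low 1.0 [ 0.5387 -0.319 ] [ 0.61   -0.2955] ang 18.24
slot up 1.0 [ 0.5381 -0.3137] [ 0.6087 -0.2905] ang 18.22
[[498.0, 273.0], [614.0, 238.0]]
guide 0.012 0.9875 [ 0.6002 -0.3363] [ 0.6557 -0.3135] ang 22.33
[[489.0, 234.0], [611.0, 197.0]]
guide -0.012 0.825 [ 0.5904 -0.314 ] [ 0.646  -0.2912] ang 22.35
```

Emit:
carry_out --rows '[{"linear": [-0.2, 0.03, 0], "turn": 0, "fingers": 0}, {"linear": [-0.2, 0.02, 0], "turn": 0, "fingers": 0}, {"linear": [-0.2, 0, 0], "turn": 0, "fingers": 0}, {"linear": [0, 0, 0], "turn": 0, "fingers": 0}]'

```text
t: 30.8
eef_pos: [0.507, -0.3312, 0.0688]
tool_rot: [-0.001, 0.692, 0.722, 0.0]
ft_force: [3.6, 3.1, -1.6]
grip_width: 0.008
grasp_force: 80.5
```

```bash
python3 gd.py w17 19.6
```

```text
[ 0.50704243 -0.33119526  0.06877668] [ 3.60567063  3.14371621 -1.64196997] [ 0.48494137 -0.69151791 -0.0139246 ] 92.43129842930603
slot low 1.0 [ 0.5388 -0.3245] [ 0.61   -0.3009] ang 18.33
slot up 1.0 [ 0.5382 -0.3193] [ 0.6087 -0.2959] ang 18.35
[[500.0, 268.0], [617.0, 237.0]]
guide 0.012 0.8875 [ 0.6004 -0.3389] [ 0.657  -0.3187] ang 19.62
[[493.0, 228.0], [616.0, 195.0]]
guide -0.012 0.8375 [ 0.5965 -0.3146] [ 0.6528 -0.2944] ang 19.76
```

Emit:
carry_out --rows '[{"linear": [-0.1, 0, 0], "turn": 0, "fingers": 0}, {"linear": [-0.1, 0, 0], "turn": 0, "fingers": 0}, {"linear": [0, 0, 0], "turn": 0, "fingers": 0}]'

```text
t: 31.22
eef_pos: [0.5071, -0.3339, 0.0689]
tool_rot: [-0.001, 0.692, 0.722, 0.0]
ft_force: [3.5, 3.3, -3.5]
grip_width: 0.0082
grasp_force: 80.3
```

```bash
python3 gd.py w18 18.8
```

```text
[ 0.50712216 -0.33385437  0.06886239] [ 3.47803052  3.34688026 -3.52856296] [ 0.51262861 -0.629693    0.04993784] 92.43116203233981
slot low 1.0 [ 0.5389 -0.3272] [ 0.61   -0.3035] ang 18.45
slot up 1.0 [ 0.537  -0.3224] [ 0.6075 -0.2989] ang 18.45
[[500.0, 264.0], [618.0, 235.0]]
guide 0.012 0.9 [ 0.5996 -0.3406] [ 0.6568 -0.3215] ang 18.45
[[495.0, 224.0], [618.0, 193.0]]
guide -0.012 0.675 [ 0.5942 -0.3168] [ 0.6512 -0.2978] ang 18.43
```

Emit:
carry_out --rows '[{"linear": [-0.05, 0, 0], "turn": 0, "fingers": 0}, {"linear": [0, 0, 0], "turn": 0, "fingers": 0}]'

```text
t: 31.52
eef_pos: [0.5071, -0.3339, 0.0689]
tool_rot: [-0.001, 0.692, 0.722, 0.0]
ft_force: [3.4, 5.0, -2.9]
grip_width: 0.0076
grasp_force: 80.4
```

```bash
python3 gd.py w19 18.4
```

```text
[ 0.50712683 -0.333932    0.0688571 ] [ 3.43886137  4.98631175 -2.86454266] [ 0.68552732 -0.58764286  0.16360904] 92.42327742060867
slot low 1.0 [ 0.5389 -0.3272] [ 0.61   -0.3035] ang 18.46
slot up 1.0 [ 0.5306 -0.3246] [ 0.6016 -0.3009] ang 18.49
[[500.0, 265.0], [618.0, 237.0]]
guide 0.012 0.9 [ 0.5986 -0.341 ] [ 0.6557 -0.3219] ang 18.48
[[495.0, 225.0], [618.0, 194.0]]
guide -0.012 0.7125 [ 0.5993 -0.3151] [ 0.6559 -0.2962] ang 18.41
```

Emit:
carry_out --rows '[{"linear": [0.06, 0.06, 0.02], "turn": 0, "fingers": 0}, {"linear": [0, 0, 0.02], "turn": 0, "fingers": 0}, {"linear": [0, 0, 0], "turn": 0, "fingers": 0}]'

```text
t: 31.95
eef_pos: [0.5073, -0.3339, 0.0688]
tool_rot: [-0.001, 0.692, 0.722, -0.0]
ft_force: [-0.8, 3.2, -0.3]
grip_width: 0.0082
grasp_force: 80.7
```

```bash
python3 gd.py w20 18.4
```

```text
[ 0.50730207 -0.33389522  0.06876308] [-0.84808036  3.18670725 -0.30577108] [0.6701142  0.07304673 0.03300438] 92.44097761764382
slot low 1.0 [ 0.5377 -0.3276] [ 0.6088 -0.3038] ang 18.55
slot up 1.0 [ 0.5307 -0.3245] [ 0.6016 -0.3008] ang 18.52
[[500.0, 265.0], [618.0, 237.0]]
guide 0.012 0.9 [ 0.6032 -0.3395] [ 0.66   -0.3205] ang 18.46
[[495.0, 225.0], [618.0, 194.0]]
guide -0.012 0.925 [ 0.6004 -0.3147] [ 0.657  -0.2959] ang 18.41
```

Emit:
carry_out --rows '[{"linear": [0.04, -0.035, 0], "turn": 0, "fingers": 0}, {"linear": [0, 0, 0.01], "turn": 0, "fingers": 0}, {"linear": [0, 0, 0], "turn": 0, "fingers": 0}]'

```text
t: 32.38
eef_pos: [0.5073, -0.3338, 0.0687]
tool_rot: [-0.0, 0.692, 0.722, -0.0]
ft_force: [-1.7, 1.8, 0.1]
grip_width: 0.0079
grasp_force: 80.8
```

Emit:
carry_out --rows '[{"linear": [0, 0, 0], "turn": 0, "fingers": 1.2}, {"linear": [0, 0, 0], "turn": 0, "fingers": 1.8}, {"linear": [0, 0, 0], "turn": 0, "fingers": 2.6}, {"linear": [0, 0, 0], "turn": 0, "fingers": 3.2}, {"linear": [0, 0, -0.5], "turn": 0, "fingers": 3.2}, {"linear": [0, 0, -1.5], "turn": 0, "fingers": 3.2}, {"linear": [0, 0, -3], "turn": 0, "fingers": 3.2}, {"linear": [0, 0, -4], "turn": 0, "fingers": 3.2}, {"linear": [0, 0, -4], "turn": 0, "fingers": 3.2}, {"linear": [0, 0, 0], "turn": 0, "fingers": 3.2}, {"linear": [0, 0, 0], "turn": 0, "fingers": 3.2}]'

```text
t: 33.75
eef_pos: [0.5076, -0.3335, 0.1992]
tool_rot: [0.0, 0.692, 0.722, 0.0]
ft_force: [-0.5, 0.1, -0.1]
grip_width: 0.0318
grasp_force: 0.0
```

```bash
python3 - <<'E'
from h import *
s=robot.state();p,R=pose(s);print(p,s['ft_force'],np.degrees(np.arctan2(R[1,0],R[0,0])));im,c=grab('w21')
g=cv2.cvtColor(im,cv2.COLOR_BGR2GRAY).astype(float)
P=np.array([.5073,-.3339]);
def L(name,ang,o,r0,r1,z,h=5,sgn=0,base=P):
    a=np.radians(ang);d=np.array([np.cos(a),np.sin(a)]);nn=np.array([np.sin(a),-np.cos(a)])
    q=[proj(c,[*(base+r*d+o*nn),z]) for r in(r0,r1)];print(np.round(q).tolist());edge(g,c,q[0],q[1],z,h,sgn,name=name)
L('slot+',18.4,.002,.04,.09,.031,4);L('blade ccw',18.4,-.010,.04,.13,.031);L('blade/guide',18.4,.010,.05,.13,.033)
L('guide cw',18.4,.012,.03,.12,.035,base=np.array([.540,-.347]))
L('stock far',91.5,.013,.03,.11,.042);L('stock near',91.5,-.013,.03,.11,.042);L('rail',91.5,-.013,.12,.18,.032)
L('wing r',91.5,.005,-.015,.015,.066,3);L('wing l',91.5,-.005,-.015,.015,.066,3)
E
```

```text
[ 0.50756682 -0.33352009  0.19916461] [-0.52545244  0.09837273 -0.11462092] 92.43813680475134
[[367.0, 169.0], [423.0, 154.0]]
slot+ 1.0 [ 0.5385 -0.3273] [ 0.5861 -0.3112] ang 18.59
[[364.0, 157.0], [466.0, 128.0]]
blade ccw 1.0 [ 0.5454 -0.3119] [ 0.6307 -0.2834] ang 18.46
[[380.0, 175.0], [470.0, 151.0]]
blade/guide 0.9 [ 0.5671 -0.3265] [ 0.6426 -0.3011] ang 18.59
[[394.0, 199.0], [494.0, 173.0]]
guide cw 0.9625 [ 0.5754 -0.3483] [ 0.6606 -0.3198] ang 18.53
[[339.0, 149.0], [343.0, 44.0]]
stock far 0.9875 [ 0.5196 -0.3035] [ 0.5179 -0.2235] ang 91.19
[[309.0, 148.0], [309.0, 44.0]]
stock near 0.6375 [ 0.4943 -0.2963] [ 0.492  -0.2177] ang 91.7
[[309.0, 31.0], [310.0, -61.0]]
rail 0.8125 [ 0.4917 -0.2122] [ 0.4848 -0.1529] ang 96.56
[[329.0, 209.0], [330.0, 173.0]]
wing r 0.7375 [ 0.5132 -0.3506] [ 0.5117 -0.3205] ang 92.84
[[317.0, 208.0], [317.0, 173.0]]
wing l 0.9625 [ 0.5024 -0.3501] [ 0.5012 -0.32  ] ang 92.26
```

```bash
python3 -c "
from workcell import robot
print(robot.sign_off())"
```

```text
the job is handed in; nothing more can be done
None
```

The job is handed in at about 34 s: the bevel lies locked at about 73° with its stock along the rail and the saw guide flush along its blade (about 0.1° apart by camera). On the first try I pushed the blade past flush, so I closed it against the side of the saw board and set it again before tightening; turning the wing to its stop pressed flange A at about 8 N.

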